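Zero the light meter in the dark

ROBOT

A 6-joint arm with a two-finger parallel gripper is mounted at the origin on the work surface. World frame = base frame: x ahead of the robot, y to its left, z up, the work surface at z = 0. Lengths are in mm, angles in rad, forces in N, time in s.
With the tool pointing down it reaches from about 350 to 775 mm from the base axis. Payload 7.3 kg.
Tool frame: the origin (TCP) lies on the mounting face of the last link; the fingertips stand 178 mm ahead of it and the grasp point (between the pads) lies 159 mm ahead of it (bot.grip_point_offset is the distance from the TCP to the grasp point, in mm); x points along the fingers, y is the direction in which the jaws open and shut, and the axes are right-handed (so a half turn about x gives the same grasp; the last joint's range is limited). The gripper opens to 92 mm and grips with 3 to 60 N. Pads are 19 mm wide; open, the fingers measure 130 mm over their backs; the gripper's body (75 mm by 190 mm) begins 47 mm behind the grasp point.
Start: joints at [-1.405, 0.342, 1.524, -0, 1.275, -0.146], TCP at [161.075, -499.682, 404.741] pointing down, gripper open.
Joint ranges: [-2.53, 2.53], [-0.77, 2.02], [0.04, 2.7], [-1, 4.14], [0.28, 2.66], [-3.11, 3.11]. Speed limits (rad/s): [2.57, 2.57, 3.14, 3.14, 3.14, 3.14].

INTERFACE

Orientations are given as [roll, pitch, yaw] about the fixed x, y, z axes, in that order (R = Rz(yaw) Ry(pitch) Rx(roll)).
In Python, from plant import bot gives the robot as it stands.
- The arm moves only by the tool arm_command, never from a script. Its argument "moves" is a list of rows, each a list of 5 numbers: the shift along the tool's x, y, z in cm, then the turn about the tool's x in degrees, then the opening, from 0 (shut) to 1 (fully open). A call has 1 to 10 rows; each row is the pose to reach, as a shift and turn from the pose measured when the call began, along the tool's axes at that moment; what a row does not reach only later rows make up. A row lasts 1/10 s, in which the tool goes at most 50 mm and 8.59 degrees, less where a joint would pass 70% of its speed; a pose out of reach is approached as far as the arm can. A call with a gripper value outside its range is refused whole. The fingers move at their own pace and stop on an object; the grip force is fixed at half the most. Time passes only in rows, so rows that repeat a pose let the fingers close. It gives the time, the measured TCP pose, the force and the opening at its end, in the units of the state.
- bot.get_obs(): the state, without advancing time (a new reading comes with each control period).
- bot.capture(name): name is "scene" or "side" or "wrist"; returns a dict with "frame" (400x640x3 uint8, blue, green, red), "K" (3x3 intrinsics, pixels), "origin" and "orientation" of the camera in the world; the wrist camera has in their place "T_tool_cam" (4x4, takes a point from camera to tool coordinates, whose origin is the TCP and whose axes are the tool frame's). Camera axes: x right, y down, z forward; pixel columns grow to the right and rows downward; lengths in mm; the calibration is good to about 2 mm. A picture is of the moment at which its call begins: read the wrist's pose just before it. There is no depth.
- bot.close_job(): hands the job in, once; it reports no verdict.
The state is a dict: "time": time; "joint_positions": joint angles; "dq": joint speeds; "tau": joint torques, N m; "tool_pos": TCP position; "tcp_rot": TCP orientation; "contact_force": force on the tool from outside, world axes, zero at the start; "moment": the same for the moment, N m; "grip_width": finger opening in mm.
Only numpy, scipy, OpenCV 4.12 (cv2) and the standard library are available. Lean on these libraries where they do the work, as an engineer would, in place of code of your own. Each camera call takes 0.05 s, during which the arm holds its last target.

TASK

Zero the light meter: take the solid blanking plate (the one without a window) out of the rack and hang it by its eye on the peg of the detector head, pushed back close to the port so that it hangs straight down over it. Then, with the plate hanging and let go, turn only the small inner knob of the meter until its line meets the line on the outer ring, and let go. The outer ring must stay as it is set, the windowed plate stays in the rack, and nothing else may be shifted or knocked over.

Things in the scene. Friction and masses are not known exactly. Their poses are not given: they have to be found in the camera images.
- blank_mid (a point): The solid blanking plate: dark steel, upright, 50 wide (its y) x 92 high (its z) x 8 thick (its x), 120 g, the same front and back, with one round eye of 20 mm diameter. This point is its centre, 46 above its lower edge; its z axis points to the eye end. It starts upright in one of the rack's two slots, its lower 20 mm between the slot's walls: lift it straight up at least 25 mm to clear the slot.
- blank_eye (a point): Centre of the blanking plate's eye: 30 above the plate's centre, 16 below its upper edge; the eye's axis is the plate's x axis.
- frame_mid (a point): Centre of the other plate, of the same size and eye, but with a square 28 mm window through its middle. It stands in the other slot and stays there.
- rack: Aluminium rack, fixed, 64 (x) x 190 (y) x 30 high, origin at the middle of its underside. Two slots at y = -55 and +55, each 11 (x) x 56 (y), floor at 10 above the bench; which plate stands in which slot varies. The plates stand with their x along the rack's x, its front (-x) roughly to the robot.
- head: Detector head, fixed: a black box 130 wide, 80 deep, 88 to 215 above the bench, on a foot 150 wide; origin on the bench under the middle of its front face, which is the plane x = 0 and looks to -x, roughly to the robot; x points into the box. On the front face are the port and, above it, the peg, 24 below the top of the box: a gripper that reaches the plate from above has only a low space over the box, and may lean back a little (10 to 25 degrees, its body towards -x).
- port (a point): Centre of the end face of the port, a black tube of 44 diameter that sticks 30 out of the face (this point: x = -30, z = 162 of the head). The plate's back is to hang against or within a few mm of it.
- peg_tip (a point): Tip of the round steel peg, 7 diameter, a straight rod that leaves the face (x = 0) at z = 191 and rises 15 degrees from level towards -x, to this point at x = -62, z = 207.5; y = 0. Where the plate hangs (plate's centre plane at about x = -35) its axis is at z = 200, and the eye's centre of a hanging plate then about 5 to 6 lower. Frame parallel to the head's.
- meter: Light meter, fixed: grey box 200 wide with a white panel (130 x 200) that slopes 35 degrees, rising away from its front (-x, roughly towards the robot); the panel's outward normal leans 35 degrees from vertical towards -x. Origin on the bench below the panel's middle, where the panel is 85 high; behind the panel the box is 122 high. The knobs sit at the panel's middle, between two guard bars.
- guard (a point): Middle of one of the two steel guard bars on the panel, at the meter's y = +58 (the other at y = -58): 8 thick, 90 long up the slope, standing 38 off the panel. From the knobs' axis to each bar there is 54: open the fingers only part way there, or close them along the slope.
- fine_top (a point): Centre of the top face of the small inner knob, a plain round aluminium knob of 26 diameter whose grip is 31 high above a thin skirt (38 diameter, 3 thick) lying just over the outer ring: the skirt's underside is 34 below this point and the ring's top 34.5 below. z points outwards along the common axis of the knobs (the panel's normal), x to the knob's line. The outer ring is 60 diameter and 14 high.
- fine_mark (a point): Outer end of the line on the inner knob's skirt, 19.5 from the axis.
- ring_mark (a point): Inner end of the line on the top of the outer ring, 19.5 from the axis, at the height of the skirt's line: when the lines meet, this point and the end of the inner knob's line coincide.
- fine (a joint): Angle of the inner knob, rad: 0 with its line straight up the slope, growing counter-clockwise seen from in front of the panel (about its outward axis). It stays where it is left (friction 0.03 N m), range -2.8 to 2.8; starts at 0.9 to 2.0.
- coarse (a joint): Angle of the outer ring, rad, same zero and direction; turns very easily (0.02 N m), starts at -0.5 to 0.5 and must stay. The lines meet when both angles are equal.
- vblock: Loose steel V-block, 40 x 70 x 50 high, origin at the middle of its underside; stays.
- puck: Loose black disc, 44 diameter, 16 high, origin at the middle of its underside; stays.
- flask: Loose white bottle, 48 diameter, 110 high, origin at the middle of its underside; stays.
- driver: Loose screwdriver lying on the bench beyond the rack; stays.
Mind the look-alikes: they are no part of the job. What is shaped like the head but orange is not meant.

How it is judged:
By the outcome, as a careful person would: the job done as asked, in the order asked, and still so for the second after the job is handed in, with the robot touching nothing.
It also fails if it takes over 72 s, if anything falls off the work surface, if the arm or the gripper's body presses on something with over 40 N, if the wrist force passes 120 N, or if a joint passes its speed limit or range.

## Working session

There is one attempt and no reset: what is moved stays moved. The work goes in short steps, Python scripts to look and compute and a tool call to move; the robot and the scene stay as the last step left them, time stands still between calls to the robot, and variables do not carry over. Pictures are saved under pics/ and viewed, and the job is handed in when it is done.

Besides the shell and the picture viewer there is one more tool, called after ">>>" as a command line: name --pt "numbers of a row" for each row, then --argument value for the rest. arm_command: Moves the arm, as the interface text tells. Its arguments: {"type":"object","properties":{"moves":{"type":"array"}},"required":["moves"]}

I'll start by looking at the scene.

```bash
ls; mkdir -p pics
python3 - <<'E'
from plant import bot
import cv2,json
o=bot.get_obs();print({k:o[k] for k in('time','tool_pos','tcp_rot','grip_width','joint_positions','contact_force')})
print(bot.grip_point_offset)
for n in('scene','side','wrist'):
    c=bot.capture(n);cv2.imwrite(f'pics/{n}0.png',c['frame'])
    print(n,{k:(v.tolist() if hasattr(v,'tolist') else v) for k,v in c.items() if k!='frame'})
E
```

```text
pics
{'time': 0.0, 'tool_pos': array([ 161.03509814, -499.55025929,  404.04464549]), 'tcp_rot': array([-1.70225181,  1.56928247,  1.75110784]), 'grip_width': 91.9832884570109, 'joint_positions': array([-1.40502835e+00,  3.42715267e-01,  1.52502839e+00, -2.30131291e-05,
        1.27536270e+00, -1.45992304e-01]), 'contact_force': array([-0.65460465, -0.21956963, -0.33746717])}
159.20000000000002
scene {'K': [[393.58202661170424, 0.0, 316.62813808574356], [0.0, 393.58202661170424, 197.85238571172002], [0.0, 0.0, 1.0]], 'origin': [1004.3611521276996, -115.21737040849125, 1005.8345789379844], 'orientation': [-2.5645958165280556, 0.005602899147295393, 1.3411000517930223]}
side {'K': [[423.28328879735744, 0.0, 325.7665713496328], [0.0, 423.28328879735744, 200.4702234095353], [0.0, 0.0, 1.0]], 'origin': [406.16614647304806, 1012.2697490141468, 759.5437366608835], 'orientation': [-2.1348569315688914, 0.008103090389550704, -3.074330236646487]}
wrist {'K': [[290.1378684909819, 0.0, 319.35744070122524], [0.0, 290.1378684909819, 207.36629179308915], [0.0, 0.0, 1.0]], 'T_tool_cam': [[0.0005402825065016331, -0.24455665850240366, 0.9696348533736553, 19.888716607791846], [0.99999949377189, 0.0009552069844437651, -0.0003162840151988556, 0.07112842469270131], [-0.000848852622408133, 0.9696345333999576, 0.24455705078257275, -64.8455315442123], [0.0, 0.0, 0.0, 1.0]]}
```

View pics/scene0.png

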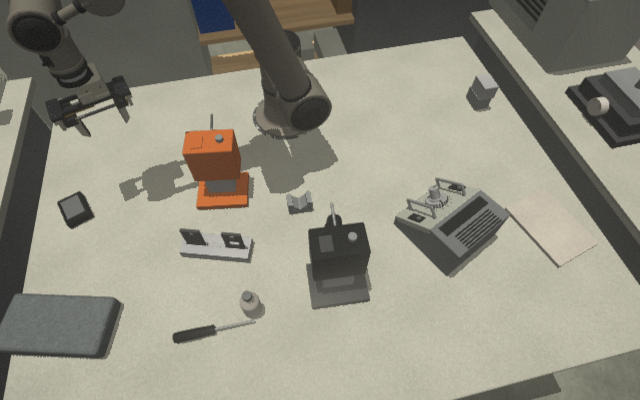

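View pics/side0.png

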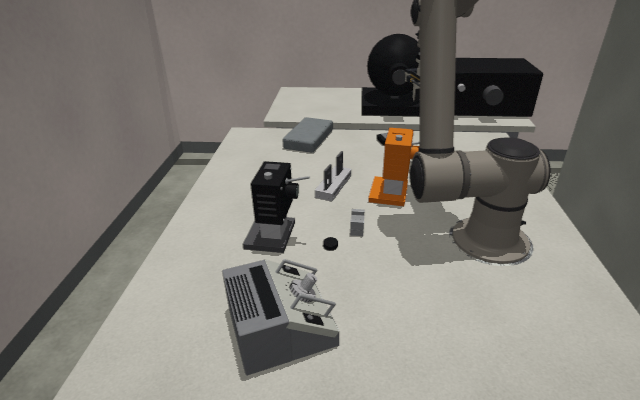

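View pics/wrist0.png

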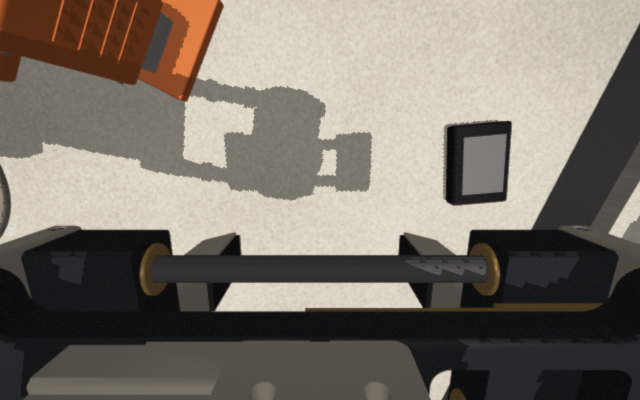

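```bash
cat > h.py <<'E'
import numpy as np,cv2
from scipy.spatial.transform import Rotation as R
from scipy.optimize import least_squares
def rot(rpy): return R.from_euler('xyz',rpy).as_matrix()
CAL={}
def save(bot,name,tag):
    import pickle
    o=bot.get_obs(); c=bot.capture(name)
    if name=='wrist':
        T=np.array(c['T_tool_cam']); Rt=rot(o['tcp_rot']); Rc=Rt@T[:3,:3]; oc=Rt@T[:3,3]+o['tool_pos']
    else: Rc=rot(c['orientation']); oc=np.array(c['origin'])
    cv2.imwrite(f'pics/{tag}.png',c['frame'])
    pickle.dump((np.array(c['K']),Rc,oc,o),open(f'pics/{tag}.pkl','wb'))
    return o
def load(tag):
    import pickle
    return pickle.load(open(f'pics/{tag}.pkl','rb'))
def proj(tag,P):
    K,Rc,oc,_=load(tag); q=(np.atleast_2d(P)-oc)@Rc@K.T
    return q[:,:2]/q[:,2:]
def ray(tag,px):
    K,Rc,oc,_=load(tag); d=Rc@np.linalg.inv(K)@np.array([px[0],px[1],1.]); return oc,d/np.linalg.norm(d)
def onplane(tag,px,z):
    o,d=ray(tag,px); return o+d*(z-o[2])/d[2]
def tri(obs):
    A=np.zeros((3,3));b=np.zeros(3)
    for t,p in obs:
        o,d=ray(t,p);M=np.eye(3)-np.outer(d,d);A+=M;b+=M@o
    X=np.linalg.solve(A,b); return X,[ (proj(t,X)[0]-p).round(1).tolist() for t,p in obs]
def crop(tag,x0,y0,x1,y1,s,out):
    im=cv2.imread(f'pics/{tag}.png')[y0:y1,x0:x1]
    im=cv2.resize(im,None,fx=s,fy=s,interpolation=cv2.INTER_CUBIC)
    st=10 if s>=5 else 20
    for x in range((x0+st-1)//st*st,x1,st):
        cv2.line(im,(int((x-x0)*s),0),(int((x-x0)*s),6),(0,0,255),1); cv2.putText(im,str(x),(int((x-x0)*s),16),0,.35,(0,0,255),1)
    for y in range((y0+st-1)//st*st,y1,st):
        cv2.line(im,(0,int((y-y0)*s)),(6,int((y-y0)*s)),(0,0,255),1); cv2.putText(im,str(y),(8,int((y-y0)*s)+4),0,.35,(0,0,255),1)
    cv2.imwrite(f'pics/{out}.png',im)
E
python3 - <<'E'
from plant import bot
from h import *
save(bot,'scene','s1');save(bot,'side','d1')
crop('s1',170,180,270,270,8,'c1')
crop('s1',290,190,390,310,6,'c2')
crop('s1',390,165,520,275,6,'c3')
crop('d1',235,140,365,255,6,'c4')
crop('d1',215,250,345,350,6,'c5')
E
```

```text
(no output)
```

View pics/c1.png

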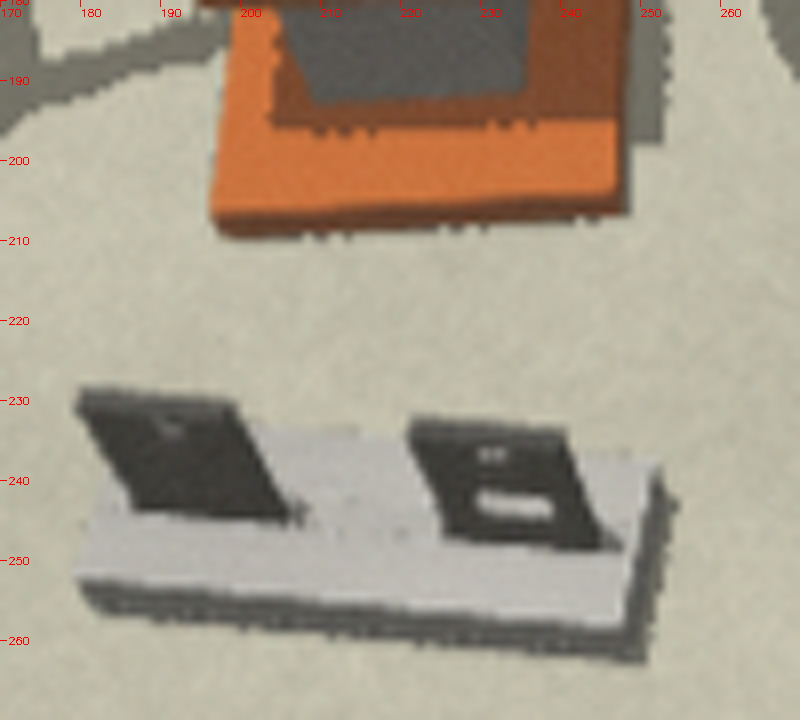

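View pics/c2.png

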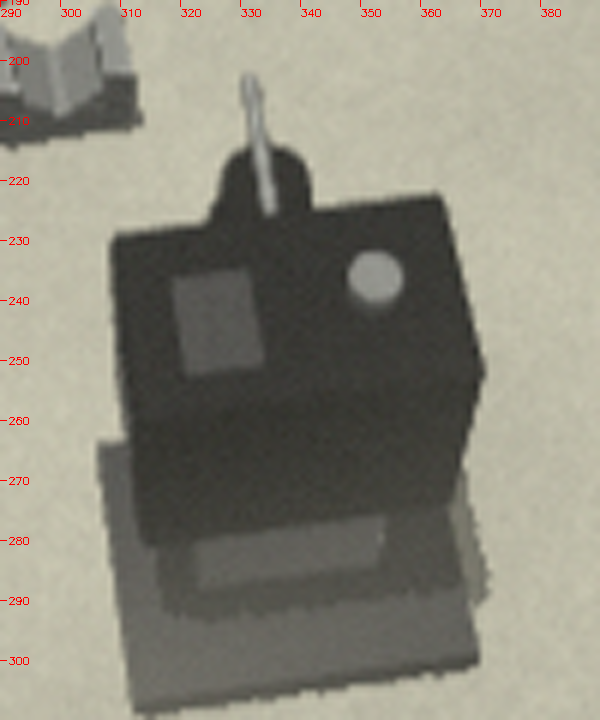

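View pics/c3.png

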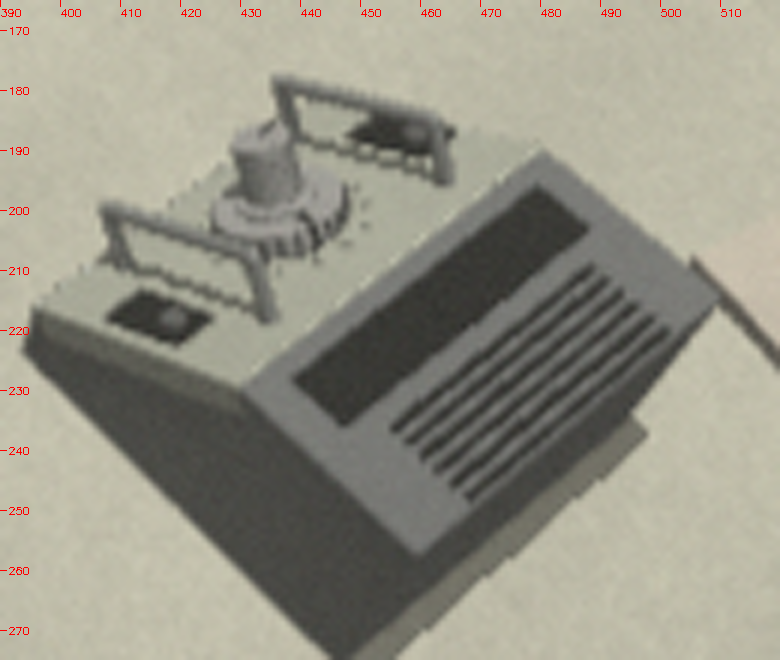

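View pics/c4.png

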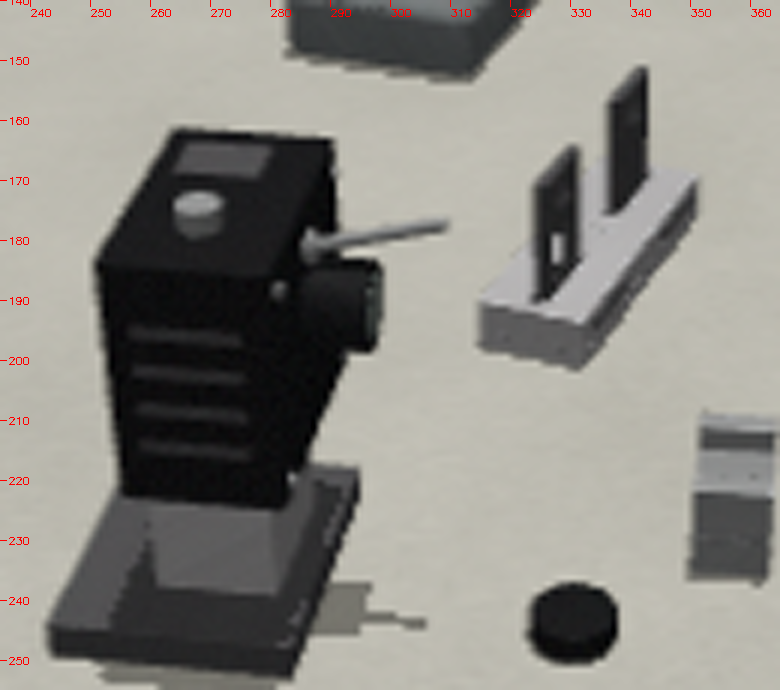

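View pics/c5.png

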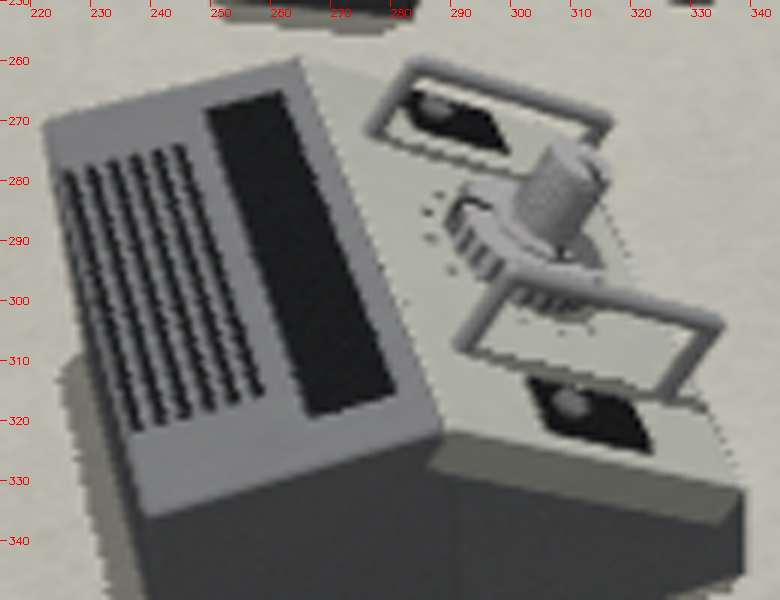

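```bash
cat > fit.py <<'E'
from h import *
def fit(pts,obs,x0,extra=None):
    # pts name->local; obs list (tag,name,px)
    def P(p,l):
        c,s=np.cos(p[2]),np.sin(p[2]); return np.array([p[0]+c*l[0]-s*l[1],p[1]+s*l[0]+c*l[1],l[2]])
    def f(p): return np.concatenate([proj(t,P(p,pts[n]))[0]-px for t,n,px in obs])
    r=least_squares(f,x0,loss='soft_l1')
    e=f(r.x).reshape(-1,2)
    for (t,n,px),ee in zip(obs,e): print('   ',t,n,ee.round(1))
    print(r.x[:2].round(1),np.degrees(r.x[2]).round(2)); return r.x
if __name__=='__main__':
    for t,p in[('s1',(215,255)),('s1',(335,260)),('s1',(440,210)),('d1',(330,180)),('d1',(280,230))]: print(t,p,onplane(t,p,50).round())
    rk={'A':(-32,-95,30),'B':(32,-95,30),'C':(32,95,30),'D':(-32,95,30),'Bb':(32,-95,0),'Cb':(32,95,0),'Db':(-32,95,0)}
    print('rack');c=onplane('s1',(215,250),30)
    fit(rk,[('s1','B',(180,252.5)),('s1','C',(247.5,258.5)),('s1','D',(252,238)),('s1','Cb',(247,262.5)),('d1','D',(331,193.5)),('d1','C',(314,190)),('d1','A',(351,170)),('d1','Db',(330.5,201.5))],[c[0],c[1],0])
    hd={'FL':(0,65,215),'FR':(0,-65,215),'BL':(80,65,215),'BR':(80,-65,215),'tip':(-62,0,207.5),'root':(0,0,191)}
    print('head');c=onplane('s1',(335,230),215)
    fit(hd,[('s1','FR',(309,239)),('s1','FL',(363.5,223)),('s1','BL',(370.5,252.5)),('s1','tip',(331,203)),('d1','tip',(309,177)),('d1','FR',(289,163.5)),('d1','BR',(264,162)),('d1','BL',(251,184)),('d1','FL',(280,186))],[c[0],c[1],0])
    mt={'TL':(53.2,100,122.3),'TR':(53.2,-100,122.3),'DL':(-53.2,100,47.7),'DR':(-53.2,-100,47.7),'top':(-27.8,0,124.7)}
    print('meter');c=onplane('s1',(440,205),85)
    fit(mt,[('s1','TR',(430,228.5)),('s1','TL',(480,190.5)),('s1','DR',(395,217)),('s1','top',(434,187)),('d1','TR',(265,260)),('d1','TL',(288,322)),('d1','DL',(338,331.5)),('d1','top',(309.5,275))],[c[0],c[1],0])
E
python3 fit.py
```

```text
s1 (215, 255) [ 511. -282.   50.]
s1 (335, 260) [598.  24.  50.]
s1 (440, 210) [518. 352.  50.]
d1 (330, 180) [ 482. -237.   50.]
d1 (280, 230) [606.  56.  50.]
rack
    s1 B [-1.1 -0.1]
    s1 C [0.1 0.8]
    s1 D [0.3 0.1]
    s1 Cb [2.2 1.3]
    d1 D [0.6 0.3]
    d1 C [-0.  0.]
    d1 A [ 0.6 -1.2]
    d1 Db [ 1.1 -0. ]
[ 471.7 -280.3] -19.42
head
    s1 FR [-1.  -9.7]
    s1 FL [ 0.2 -1.9]
    s1 BL [ 1.5 -0.2]
    s1 tip [0.  1.3]
    d1 tip [-0.5  0.2]
    d1 FR [ 1.5 -1.2]
    d1 BR [-1.2 -1.2]
    d1 BL [-1.2 -0.4]
    d1 FL [ 0.1 -0.5]
[585.2  24. ] -3.84
meter
    s1 TR [-0.5  1.7]
    s1 TL [ 1.2 -0.2]
    s1 DR [ 0.6 -0.5]
    s1 top [-0.4  1.9]
    d1 TR [-1.  -1.2]
    d1 TL [ 0.2 -0.7]
    d1 DL [0.7 0.3]
    d1 top [1.5 2. ]
[515.3 336.5] 24.38
```

```bash
cat >> h.py <<'E'
def Rdown(yawjaw):
    # tool x down, y = jaw dir at yaw, z = x cross y
    y=np.array([np.cos(yawjaw),np.sin(yawjaw),0]);x=np.array([0,0,-1.]);return np.stack([x,y,np.cross(x,y)],1)
def jaw(o):
    y=rot(o['tcp_rot'])[:,1]; return np.degrees(np.arctan2(y[1],y[0]))
def plan(o,tcp,jawdeg=None):
    Rt=rot(o['tcp_rot']); d=Rt.T@(np.array(tcp)-o['tool_pos'])/10
    t=0
    if jawdeg is not None:
        t=-(jawdeg-jaw(o)); t=(t+90)%180-90
    print('now',o['tool_pos'].round(1),'jaw',round(jaw(o),2),'x',Rt[:,0].round(4),'F',np.round(o['contact_force'],1),'w',round(o['grip_width'],1),'t',round(o['time'],2),'q6',round(o['joint_positions'][5],2))
    print('shift cm',d.round(2),'turn',round(t,2))
E
python3 - <<'E'
from plant import bot
from h import *
o=bot.get_obs()
print(rot(o['tcp_rot']).round(3))
plan(o,(430,-325,350),70.6)
E
```

```text
[[-0.     0.307 -0.952]
 [ 0.001 -0.952 -0.307]
 [-1.    -0.001 -0.   ]]
now [ 161.1 -499.6  404.4] jaw -72.14 x [-1.e-04  7.e-04 -1.e+00] F [-0.5  0.8  0.7] w 91.7 t 0.25 q6 -0.15
shift cm [  5.45  -8.37 -30.95] turn 37.26
```

>>> arm_command --pt "-3.6 -1 -5 8 1" --pt "-3.6 -7 -32.9 37.3 1" --pt "-3.6 -7 -32.9 37.3 1" --pt "-3.6 -7 -32.9 37.3 1" --pt "-3.6 -7 -32.9 37.3 1" --pt "-3.6 -7 -32.9 37.3 1" --pt "-3.6 -7 -32.9 37.3 1" --pt "-3.6 -7 -32.9 37.3 1" --pt "-3.6 -7 -32.9 37.3 1" --pt "-3.6 -7 -32.9 37.3 1"

```text
time: 1.25
tool_pos: [452.0, -332.6, 440.2]
tcp_rot: [-0.162, 1.569, 2.64]
contact_force: [-0.8, 0.3, 0.5]
grip_width: 91.7
```

Run:
```python
from plant import bot
from h import *
o=save(bot,'wrist','w1')
plan(o,(453,-332,440),-109.4)
crop('w1',120,60,520,330,2,'w1c')
```

```text
now [ 452.  -332.6  440.2] jaw -109.44 x [-1.2e-03  7.0e-04 -1.0e+00] F [-0.8  0.3  0.5] w 91.7 t 1.25 q6 1.14
shift cm [ 0.02 -0.09 -0.07] turn -0.04
```

View pics/w1c.png

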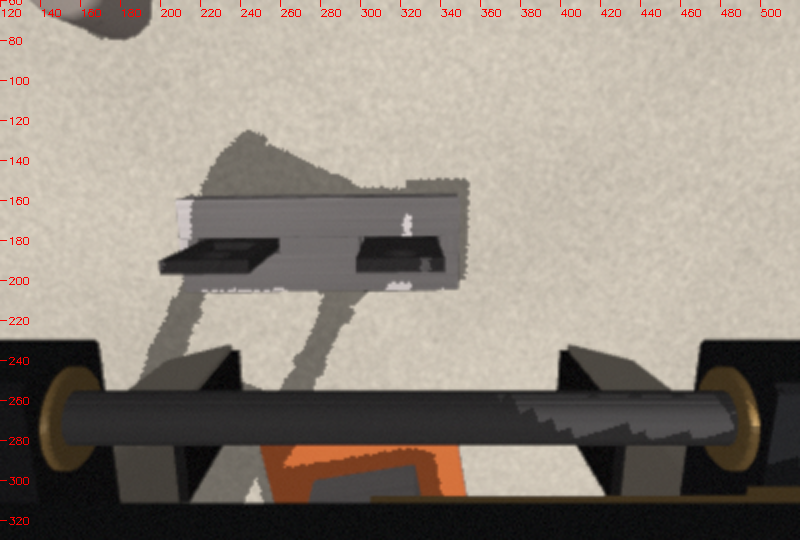

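```bash
python3 -c "
from h import *
crop('w1',185,145,365,215,4.4,'w1d')"
```

```text
(no output)
```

View pics/w1d.png

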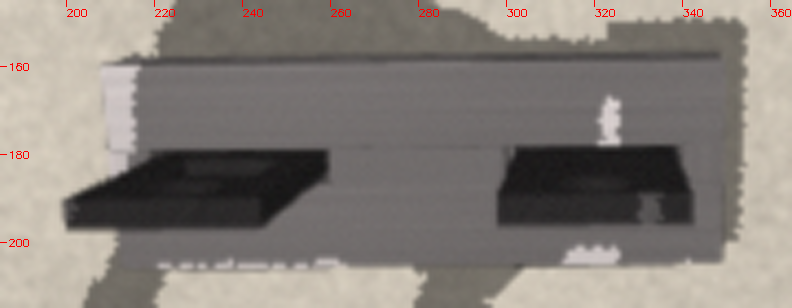

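Run:
```python
from h import *
for n,p in [('L',(298,192.2)),('R',(342,192)),('c',(320,192.1)),('f',(320,188.6)),('n',(320,195.8))]: print(n,onplane('w1',p,102).round(1))
L=onplane('w1',(298,192.2),102);Rr=onplane('w1',(342,192),102);print(np.degrees(np.arctan2(*(Rr-L)[1::-1])),np.linalg.norm(Rr-L))
for n,p in [('a',(209,160)),('b',(349,158.5)),('c',(349.5,205)),('d',(212,206))]: print(n,onplane('w1',p,30).round(1))
a=onplane('w1',(209,160),30);b=onplane('w1',(349,158.5),30);c=onplane('w1',(349.5,205),30)
print(np.degrees(np.arctan2(*(b-a)[1::-1])),np.linalg.norm(b-a),np.linalg.norm(b-c),((a+c)/2).round(1))
```

```text
L [ 461.4 -310.8  102. ]
R [ 445.3 -357.3  102. ]
c [ 453.4 -334.1  102. ]
f [ 457.1 -335.4  102. ]
n [ 449.4 -332.7  102. ]
-109.12143770965913 49.13569249781766
a [ 530.  -204.3   30. ]
b [ 470.  -380.9   30. ]
c [ 409.1 -361.9   30. ]
d [ 471.  -181.7   30. ]
-108.7827099202935 186.52927796940622 63.74959491269492 [ 469.6 -283.1   30. ]
```

Run:
```python
from plant import bot
from h import *
plan(bot.get_obs(),(453.4,-334.1,249.2),-109.1)
```

```text
now [ 451.7 -333.   440.3] jaw -109.51 x [-1.e-03  6.e-04 -1.e+00] F [ 0.4 -0.3  0. ] w 91.5 t 1.3 q6 1.14
shift cm [19.11  0.05 -0.22] turn -0.41
```

>>> arm_command --pt "4 0.05 -0.2 -0.4 1" --pt "8 0.05 -0.2 -0.4 1" --pt "12 0.05 -0.2 -0.4 1" --pt "15 0.05 -0.2 -0.4 1" --pt "17 0.05 -0.2 -0.4 1" --pt "18 0.05 -0.2 -0.4 1" --pt "19 0.05 -0.2 -0.4 1" --pt "19.1 0.05 -0.2 -0.4 1" --pt "19.1 0.05 -0.2 -0.4 0.7"

```text
time: 2.2
tool_pos: [453.1, -334.4, 250.0]
tcp_rot: [1.24, 1.57, -2.235]
contact_force: [-0.4, 0.5, 0.4]
grip_width: 87.4
```

Run:
```python
from plant import bot
from h import *
o=save(bot,'wrist','w2');save(bot,'side','d2')
plan(o,(453.4,-334.1,249.2),-109.1)
```

```text
now [ 453.1 -334.4  250. ] jaw -109.14 x [-2.e-04 -2.e-04 -1.e+00] F [-0.4  0.5  0.4] w 87.4 t 2.2 q6 1.13
shift cm [ 0.08 -0.04 -0.02] turn -0.04
```

View pics/w2.png

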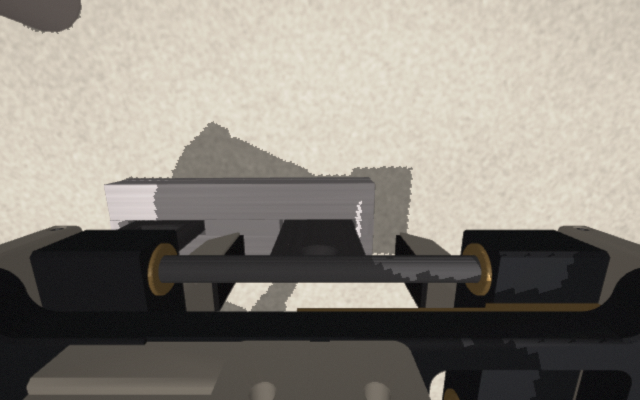

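>>> arm_command --pt "0 0 0 0 0.6" --pt "0 0 0 0 0.4" --pt "0 0 0 0 0.3" --pt "0 0 0 0 0.2" --pt "0 0 0 0 0.2" --pt "0 0 0 0 0.2"

```text
time: 2.9
tool_pos: [453.4, -334.3, 250.5]
tcp_rot: [2.517, 1.57, -0.958]
contact_force: [-0.8, 0.7, 1.5]
grip_width: 49.8
```

Run:
```python
from plant import bot
from h import *
o=bot.get_obs()
plan(o,(453.4,-334.1,249.2),-109.1)
```

```text
now [ 453.4 -334.3  250.5] jaw -109.11 x [ 6.e-04 -9.e-04 -1.e+00] F [-0.8  0.7  1.5] w 49.8 t 2.9 q6 1.13
shift cm [ 0.13 -0.02  0.01] turn -0.01
```

>>> arm_command --pt "-1 0 0 0 0.2" --pt "-2 0 0 0 0.2" --pt "-3 0 0 0 0.2" --pt "-4 0 0 0 0.2" --pt "-7 0 0 0 0.2" --pt "-11 0 0 0 0.2" --pt "-15 0 0 0 0.2" --pt "-18 0 0 0 0.2" --pt "-19 0 0 0 0.2"

```text
time: 3.8
tool_pos: [453.3, -334.0, 444.9]
tcp_rot: [2.677, 1.563, -0.798]
contact_force: [0.5, 0.4, -1.4]
grip_width: 50.1
```

```bash
sed -i "s/'FR',(309,239)/'FR',(308.5,229.7)/" fit.py; python3 fit.py | sed -n '/head/,/meter/p'
python3 - <<'E'
from plant import bot
from h import *
o=save(bot,'side','d3'); save(bot,'wrist','w3'); save(bot,'scene','s3')
plan(o,(480,31,440),-93.8)
crop('d3',300,60,420,200,5,'d3c');crop('s3',130,120,270,260,5,'s3c')
E
```

```text
head
    s1 FR [-0.6 -0.8]
    s1 FL [ 0.2 -1.9]
    s1 BL [ 1.2 -0.1]
    s1 tip [0.1 1.1]
    d1 tip [-0.4  0.2]
    d1 FR [ 1.9 -1.2]
    d1 BR [-0.8 -1.3]
    d1 BL [-1.1 -0.5]
    d1 FL [ 0.2 -0.5]
[584.6  23.9] -4.24
meter
now [ 453.3 -334.   444.9] jaw -109.11 x [ 0.0057 -0.0059 -1.    ] F [ 0.5  0.4 -1.4] w 50.1 t 3.8 q6 1.13
shift cm [  0.29 -35.37   9.43] turn -15.31
```

View pics/d3c.png

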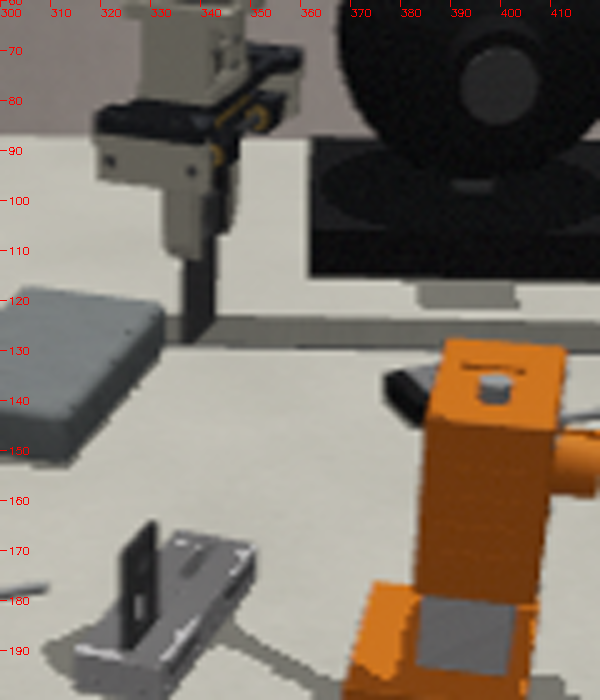

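View pics/w3.png

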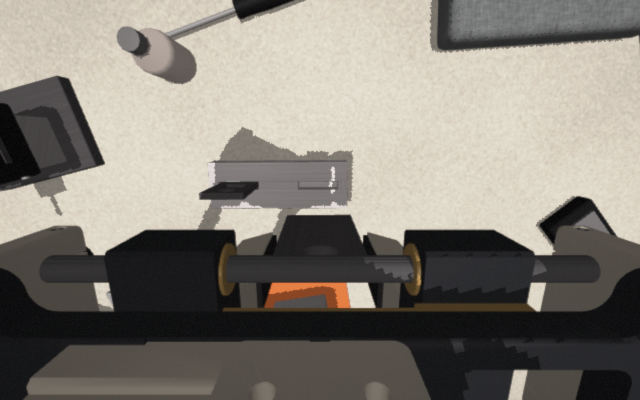

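>>> arm_command --pt "0 -5 1.4 -5 0.2" --pt "0 -10 2.8 -10 0.2" --pt "0 -15 4.2 -14.9 0.2" --pt "0 -20 5.6 -14.9 0.2" --pt "0 -25 7 -14.9 0.2" --pt "0 -29 8.1 -14.9 0.2" --pt "0 -32 9 -14.9 0.2" --pt "0 -34.5 9.7 -14.9 0.2" --pt "0 -35.3 9.9 -14.9 0.2" --pt "0 -35.3 9.9 -14.9 0.2"

```text
time: 4.95
tool_pos: [475.0, 32.7, 438.2]
tcp_rot: [0.236, 1.568, -2.977]
contact_force: [0.4, 0.4, -0.8]
grip_width: 49.9
```

Run:
```python
from plant import bot
from h import *
o=save(bot,'wrist','w4'); save(bot,'side','d4'); save(bot,'scene','s4')
plan(o,(474.9,32,440),-94.24)
crop('d4',230,60,380,210,5,'d4c');crop('s4',250,70,400,310,3.2,'s4c')
```

```text
now [475.   32.7 438.2] jaw -94.1 x [-2.9e-03 -5.0e-04 -1.0e+00] F [ 0.4  0.4 -0.8] w 49.9 t 4.95 q6 1.55
shift cm [-0.18  0.08  0.01] turn 0.14
```

View pics/w4.png

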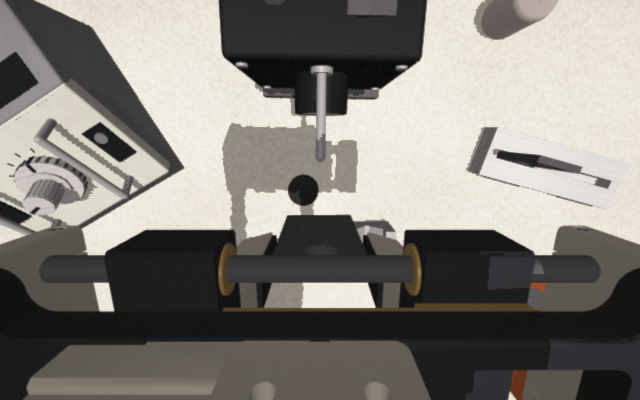

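View pics/d4c.png

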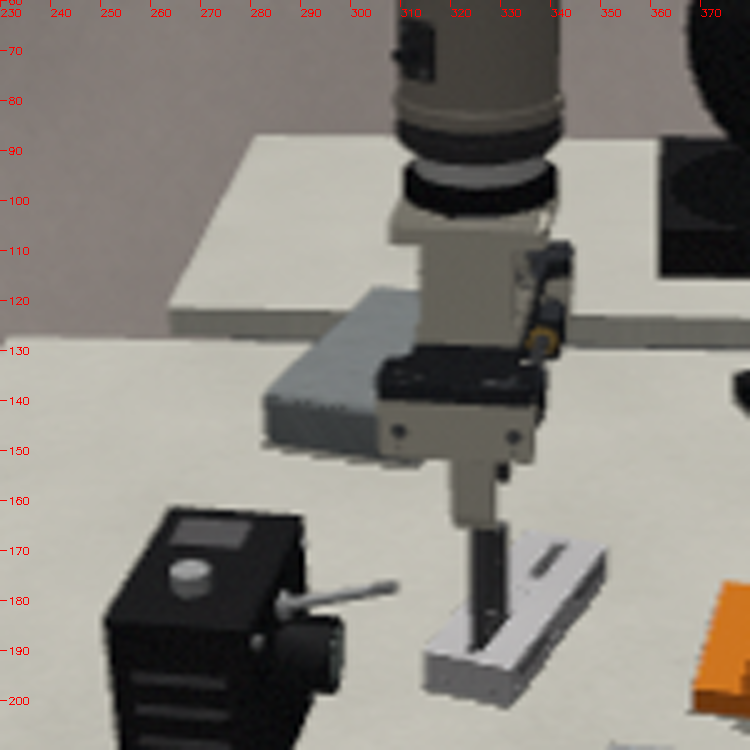

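View pics/s4c.png

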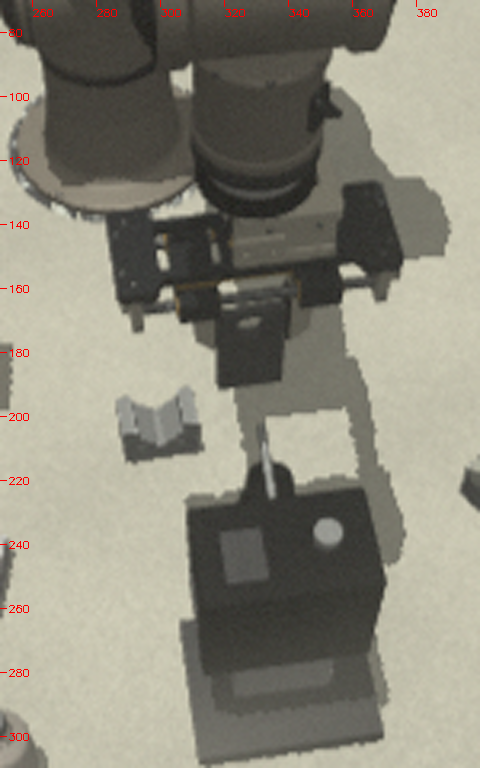

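```bash
python3 -c "
from h import *
crop('w4',210,40,435,260,3.3,'w4c')"
```

```text
(no output)
```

View pics/w4c.png

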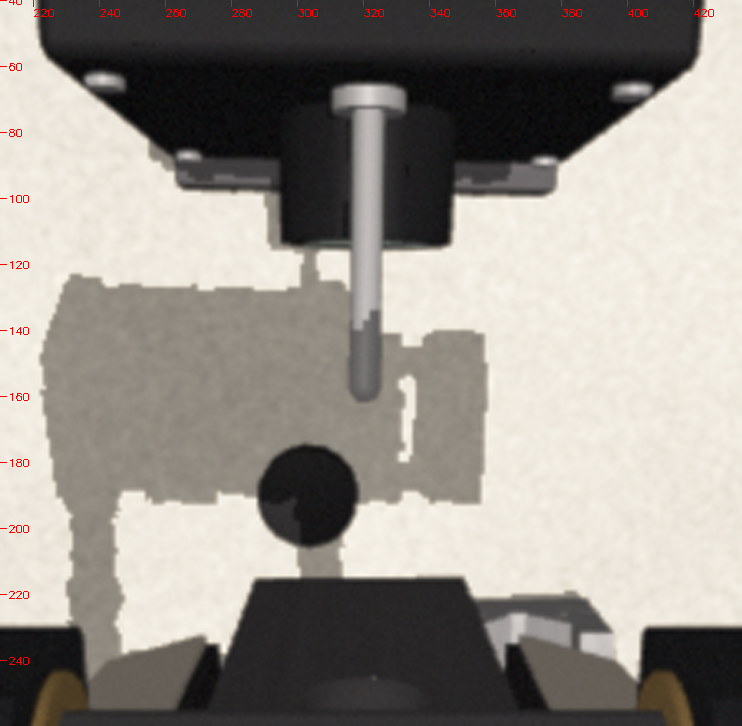

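Run:
```python
from h import *
K,Rc,oc,o=load('w4'); Rt=rot(o['tcp_rot'])
tip=onplane('w4',(320,160),207.5);root=onplane('w4',(320.5,76),192)
print('tip',tip.round(1),'root(at collar)',root.round(1),np.degrees(np.arctan2((root-tip)[1],(root-tip)[0])))
a=onplane('w4',(221,57.5),215);b=onplane('w4',(421,57.5),215);print('front edge',a.round(1),b.round(1),np.linalg.norm(a-b),((a+b)/2).round(1),'yaw',np.degrees(np.arctan2(*(a-b)[1::-1]))-90)
p1=onplane('w4',(295,114),184);p2=onplane('w4',(345,114),184)
print('port end',onplane('w4',(320,114.5),184).round(1))
zb=o['tool_pos'][2]-240.5
for p in[(286,215),(318,215),(349.5,215)]:
    X=onplane('w4',p,zb); print('plate bottom',X.round(1),'tool',(Rt.T@(X-o['tool_pos'])).round(1))
# tip in side & scene
print(tri([('s1',(331,203)),('d1',(309.2,177)),('w4',(320,159.5))]))
for yaw,hx,hy in[(-4.24,584.6,23.9)]:
    y=np.radians(yaw);c,s=np.cos(y),np.sin(y)
    P=[(hx+c*x,hy+s*x,z) for x,z in[(-62,207.5),(0,191),(-30,184),(0,215)]]
    print(proj('w4',np.array(P)).round(1).tolist(), np.round(P,1).tolist())
```

```text
tip [521.   28.7 207.5] root(at collar) [579.5  24.2 192. ] -4.4040680927903
front edge [590.8  87.1 215. ] [581.8 -40.2 215. ] 127.68359645798083 [586.3  23.4 215. ] yaw -4.043786282026659
port end [553.6  26.3 184. ]
plate bottom [479.2  58.5 197.7] tool [240.5 -26.1  -3. ]
plate bottom [477.4  33.3 197.7] tool [240.5  -0.9  -3. ]
plate bottom [475.6   8.5 197.7] tool [240.5  24.   -3. ]
(array([521.121243  ,  28.71865088, 208.75352004]), [[0.1, 0.2], [0.0, -0.1], [-0.1, 0.6]])
[[320.1, 157.6], [320.4, 68.6], [320.2, 113.0], [320.5, 60.5]] [[522.8, 28.5, 207.5], [584.6, 23.9, 191.0], [554.7, 26.1, 184.0], [584.6, 23.9, 215.0]]
```

Run:
```python
from plant import bot
from h import *
plan(bot.get_obs(),(488.6,31.1,381),-94.2)
```

```text
now [475.2  31.  439.1] jaw -94.27 x [-0.0012 -0.001  -1.    ] F [ 0.7 -1.4 -0.2] w 49.5 t 5.1 q6 1.55
shift cm [ 5.81 -0.12 -1.34] turn -0.07
```

>>> arm_command --pt "2 0 0 0 0.2" --pt "4 -0.1 -0.7 0 0.2" --pt "5.5 -0.1 -1.3 0 0.2" --pt "5.8 -0.1 -1.3 0 0.2" --pt "5.8 -0.1 -1.3 0 0.2" --pt "5.8 -0.1 -1.3 0 0.2"

```text
time: 5.7
tool_pos: [488.2, 30.5, 381.8]
tcp_rot: [1.542, 1.57, -1.675]
contact_force: [0.4, -1.2, 0.0]
grip_width: 49.5
```

Run:
```python
from plant import bot
from h import *
o=save(bot,'wrist','w5'); save(bot,'side','d5'); save(bot,'scene','s5')
plan(o,(488.6,31.1,381),-94.2)
crop('d5',270,120,370,220,7,'d5c');crop('s5',290,140,390,240,7,'s5c')
```

```text
now [488.2  30.5 381.8] jaw -94.32 x [-1.0e-04 -1.1e-03 -1.0e+00] F [ 0.4 -1.2  0. ] w 49.5 t 5.7 q6 1.55
shift cm [ 0.08 -0.07 -0.03] turn -0.12
```

View pics/w5.png

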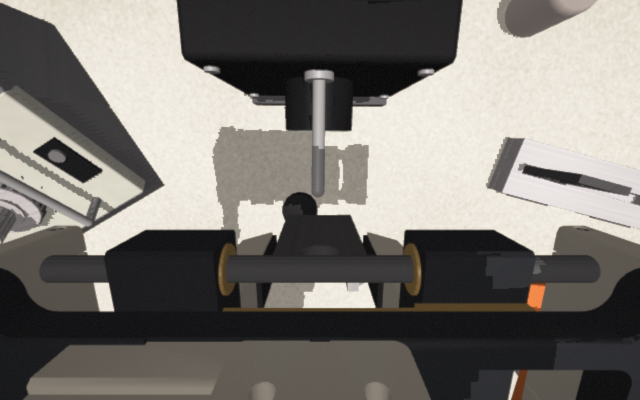

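View pics/d5c.png

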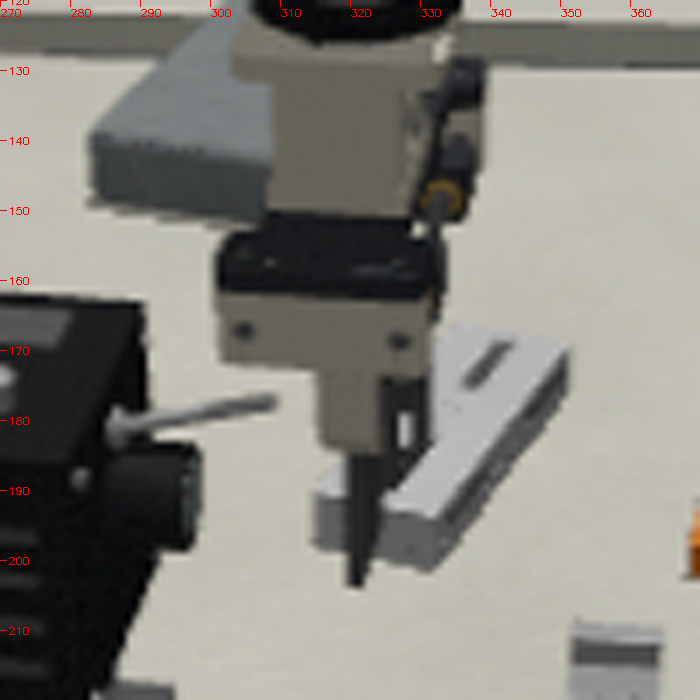

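View pics/s5c.png

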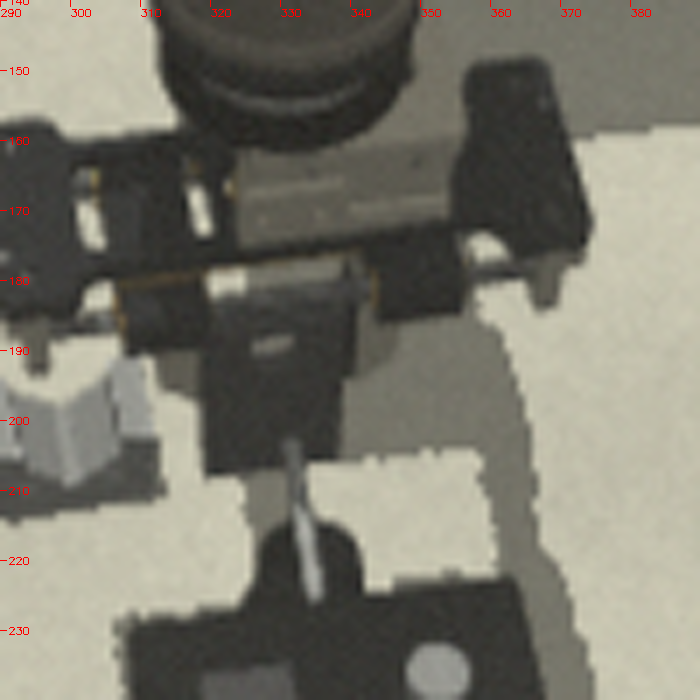

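Run:
```python
from h import *
K,Rc,oc,o=load('w5'); Rt=rot(o['tcp_rot']);tp=o['tool_pos']
def P(x,y,z): return tp+Rt@np.array([x,y,z])
for tag in('s5','d5','w5'):
  print(tag)
  print(' eye +x face top/bot/l/r',proj(tag,np.array([P(154.5,0,-4),P(174.5,0,-4),P(164.5,10,-4),P(164.5,-10,-4)])).round(1).tolist())
  print(' eye -x face top/bot',proj(tag,np.array([P(154.5,0,4),P(174.5,0,4)])).round(1).tolist())
  print(' bottom corners +x face',proj(tag,np.array([P(240.5,25,-4),P(240.5,-25,-4)])).round(1).tolist(), '-x', proj(tag,np.array([P(240.5,25,4),P(240.5,-25,4)])).round(1).tolist())
  print(' top corners +x face',proj(tag,np.array([P(148.5,25,-4),P(148.5,-25,-4)])).round(1).tolist())
```

```text
s5
 eye +x face top/bot/l/r [[328.8, 189.0], [328.6, 193.7], [324.6, 191.9], [332.8, 190.8]]
 eye -x face top/bot [[328.2, 186.3], [328.1, 191.0]]
 bottom corners +x face [[318.5, 209.2], [337.6, 206.6]] -x [[318.0, 206.6], [337.1, 204.0]]
 top corners +x face [[318.5, 189.0], [339.2, 186.3]]
d5
 eye +x face top/bot/l/r [[319.9, 171.3], [320.0, 177.9], [320.5, 172.8], [319.4, 176.4]]
 eye -x face top/bot [[322.9, 171.4], [323.0, 178.1]]
 bottom corners +x face [[321.8, 194.1], [319.0, 203.7]] -x [[324.6, 194.3], [321.9, 203.9]]
 top corners +x face [[321.3, 164.9], [318.4, 173.8]]
w5
 eye +x face top/bot/l/r [[318.9, 259.5], [319.0, 244.7], [337.6, 251.6], [300.2, 251.6]]
 eye -x face top/bot [[318.9, 274.0], [318.9, 257.8]]
 bottom corners +x face [[350.8, 213.8], [287.4, 213.8]] -x [[350.5, 223.5], [287.7, 223.5]]
 top corners +x face [[370.8, 264.7], [266.9, 264.6]]
```

>>> arm_command --pt "0.25 0 -1 0 0.2" --pt "0.55 0 -2 0 0.2" --pt "0.7 0 -2.7 0 0.2" --pt "0.9 0 -3.3 0 0.2" --pt "1.05 0 -3.9 0 0.2" --pt "1.15 0 -4.3 0 0.2" --pt "1.15 0 -4.3 0 0.2"

```text
time: 6.55
tool_pos: [531.4, 27.6, 370.1]
tcp_rot: [1.639, 1.57, -1.577]
contact_force: [-0.7, -0.3, -1.3]
grip_width: 49.5
```

Run:
```python
from plant import bot
from h import *
o=save(bot,'wrist','w6'); save(bot,'side','d6'); save(bot,'scene','s6')
plan(o,(488.6+60,31.1-4.4,381-16),-94.2)
crop('d6',250,120,350,220,7,'d6c');crop('s6',290,140,390,240,7,'s6c')
```

```text
now [531.4  27.6 370.1] jaw -94.28 x [-0.     -0.0011 -1.    ] F [-0.7 -0.3 -1.3] w 49.5 t 6.55 q6 1.55
shift cm [ 0.51 -0.04 -1.72] turn -0.08
```

View pics/w6.png

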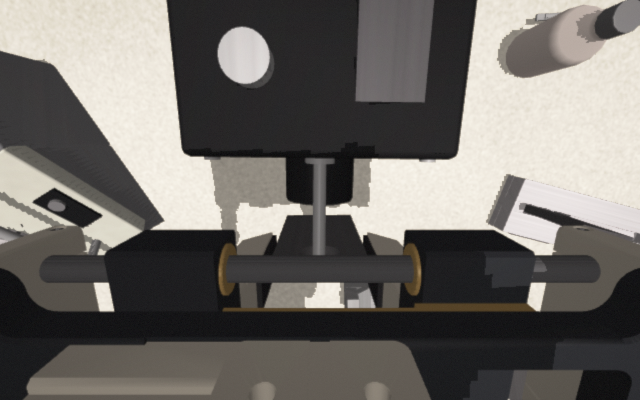

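View pics/d6c.png

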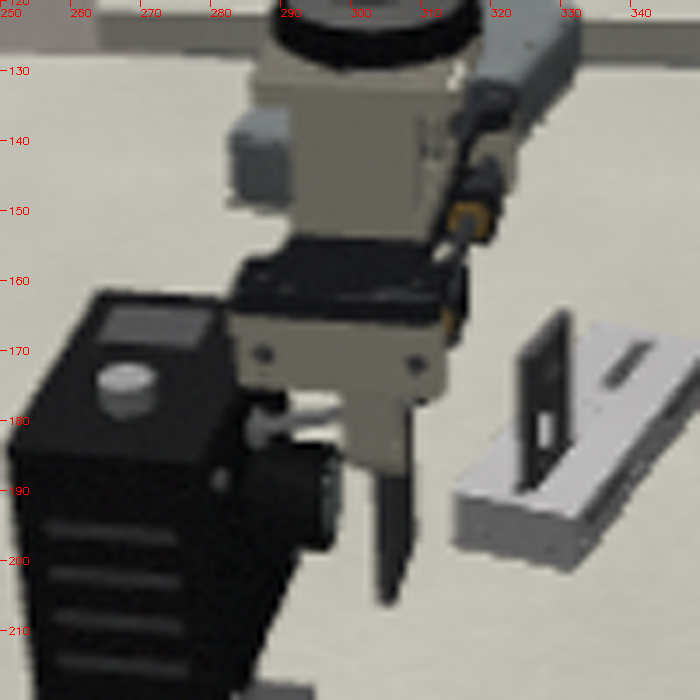

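View pics/s6c.png

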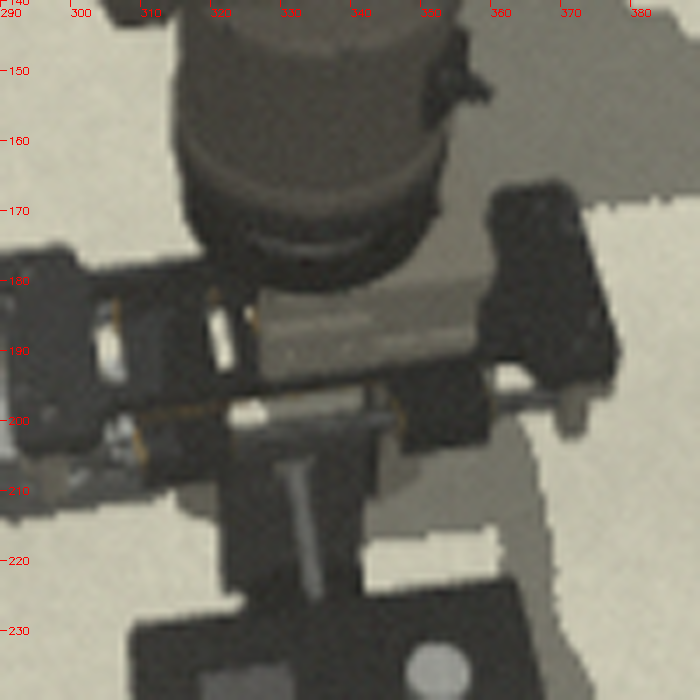

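>>> arm_command --pt "0.15 0 -0.6 0 0.2" --pt "0.3 0 -1.2 0 0.2" --pt "0.45 0 -1.6 0 0.2" --pt "0.45 0 -1.6 0 0.2" --pt "0.45 0 -1.6 0 0.2"

```text
time: 7.2
tool_pos: [546.9, 26.5, 365.7]
tcp_rot: [1.336, 1.57, -1.88]
contact_force: [0.4, -0.7, -0.9]
grip_width: 50.2
```

Run:
```python
from plant import bot
from h import *
o=save(bot,'wrist','w7'); save(bot,'side','d7')
plan(o,(488.6+60,31.1-4.4,381-16),-94.2)
crop('d7',250,120,350,220,7,'d7c');crop('w7',200,100,440,320,3.3,'w7c')
```

```text
now [546.9  26.5 365.7] jaw -94.28 x [-3.e-04 -1.e-03 -1.e+00] F [ 0.4 -0.7 -0.9] w 50.2 t 7.2 q6 1.55
shift cm [ 0.07 -0.04 -0.17] turn -0.08
```

View pics/w7c.png

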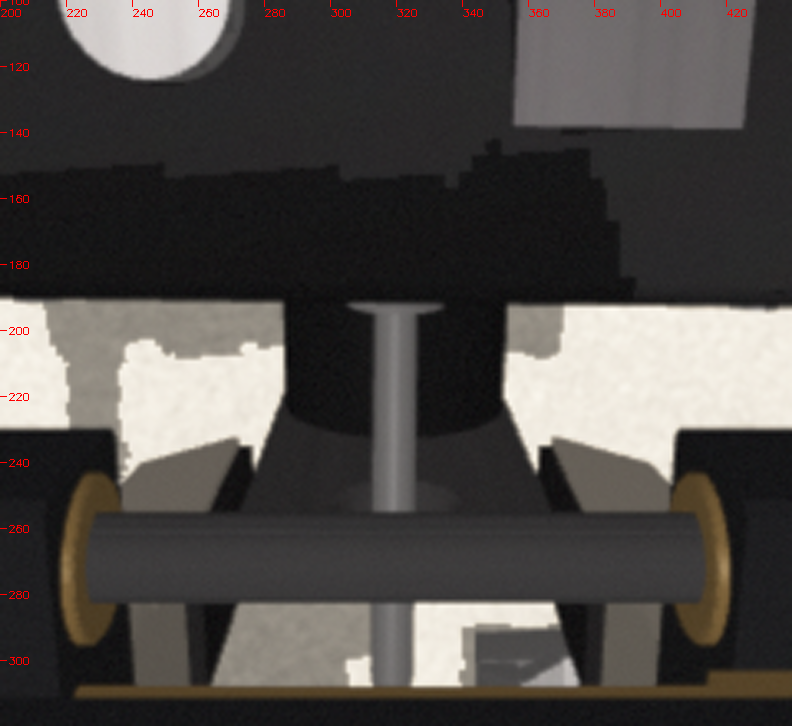

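View pics/d7c.png

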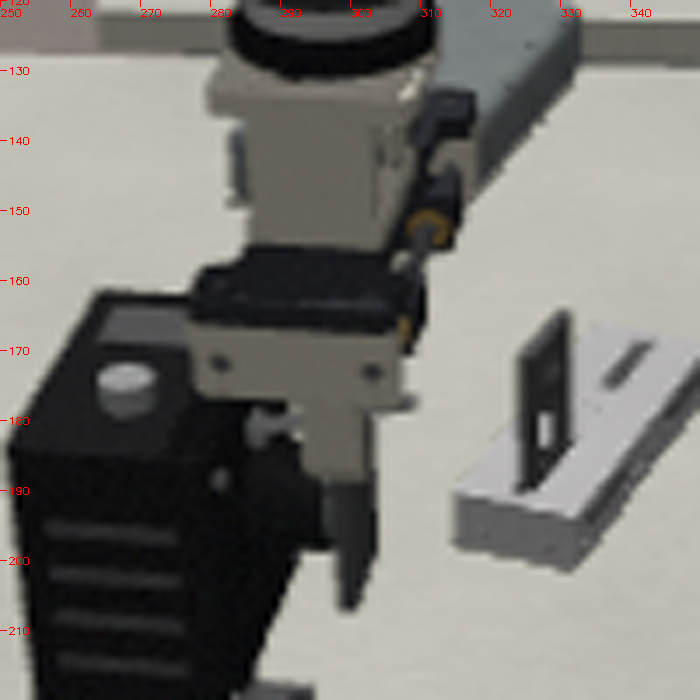

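Run:
```python
from h import *
K,Rc,oc,o=load('w7');Rt=rot(o['tcp_rot'])
for n,p,z in[('edge',(320,191),215),('port',(320,231.5),184),('port cornersL',(286,219),172),('eye',(320,250),205)]:
    X=onplane('w7',p,z);print(n,X.round(1),'tool',(Rt.T@(X-o['tool_pos'])).round(1))
```

```text
edge [586.3  22.8 215. ] tool [150.7   0.5 -39.6]
port [556.2  25.  184. ] tool [181.7   0.6  -9.4]
port cornersL [561.8  45.8 172. ] tool [193.7 -20.6 -13.5]
eye [553.3  25.2 205. ] tool [160.7   0.6  -6.5]
```

>>> arm_command --pt "0.1 0 -0.2 0 0.2" --pt "0.2 0 -0.4 0 0.2" --pt "0.4 0 -0.4 0 0.2" --pt "0.55 0 -0.4 0 0.2" --pt "0.65 0 -0.4 0 0.2" --pt "0.65 0 -0.4 0 0.2"

```text
time: 7.9
tool_pos: [550.7, 26.2, 359.2]
tcp_rot: [1.224, 1.57, -1.992]
contact_force: [0.1, 0.9, -1.1]
grip_width: 49.8
```

Run:
```python
from plant import bot
from h import *
o=save(bot,'wrist','w8'); save(bot,'side','d8')
plan(o,(488.6+60,31.1-4.4,359.5),-94.2)
crop('d8',250,120,350,220,7,'d8c');crop('w8',200,100,440,320,3.3,'w8c')
```

```text
now [550.7  26.2 359.2] jaw -94.28 x [-5.e-04 -1.e-03 -1.e+00] F [ 0.1  0.9 -1.1] w 49.8 t 7.9 q6 1.55
shift cm [-0.03 -0.04  0.21] turn -0.08
```

View pics/w8c.png

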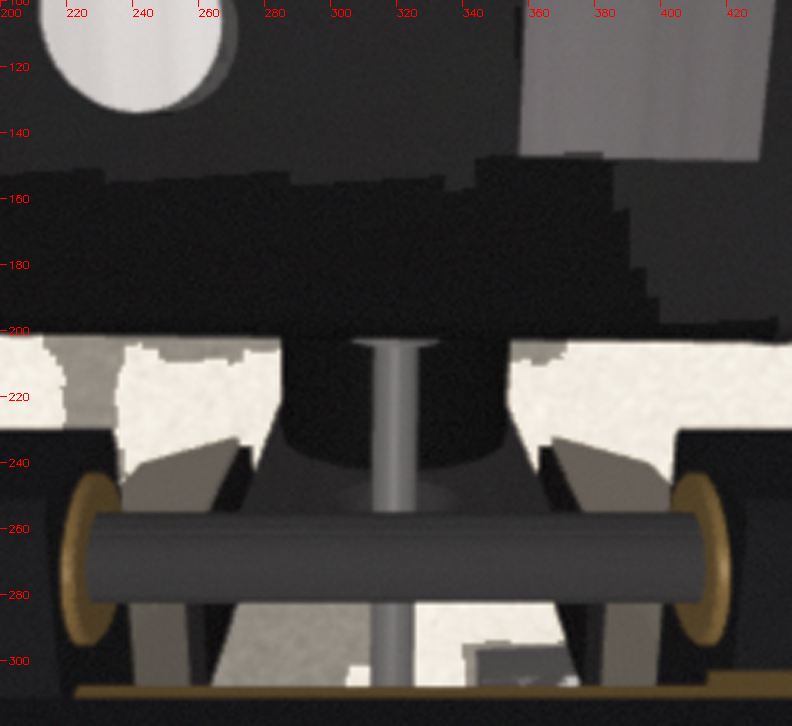

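View pics/d8c.png

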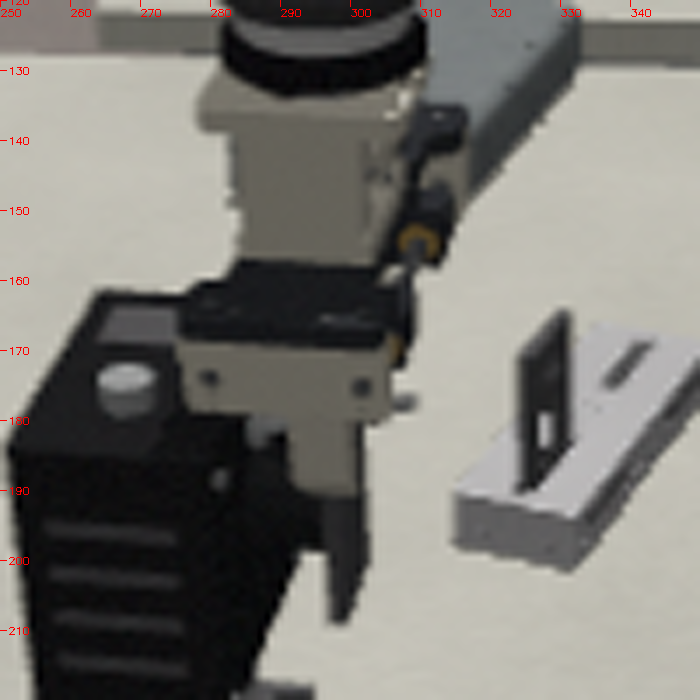

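Run:
```python
from h import *
K,Rc,oc,o=load('w8');Rt=rot(o['tcp_rot'])
for n,p,z in[('edge',(320,202),215),('port',(320,241.5),184)]:
    X=onplane('w8',p,z);print(n,X.round(1),'tool',(Rt.T@(X-o['tool_pos'])).round(1))
```

```text
edge [586.4  22.8 215. ] tool [144.2   0.5 -36. ]
port [556.2  25.  184. ] tool [175.2   0.6  -5.7]
```

>>> arm_command --pt "0.1 0 -0.1 0 0.2" --pt "0.15 0 -0.15 0 0.2" --pt "0.15 0 -0.15 0 0.2"

```text
time: 8.3
tool_pos: [551.9, 26.1, 358.3]
tcp_rot: [0.83, 1.569, -2.386]
contact_force: [-4.7, 1.1, 4.5]
grip_width: 49.8
```

Run:
```python
from plant import bot
from h import *
o=bot.get_obs()
plan(o,(488.6+60,31.1-4.4,359.5),-94.2)
```

```text
now [551.9  26.1 358.3] jaw -94.28 x [-0.0011 -0.0011 -1.    ] F [-4.7  1.1  4.5] w 49.8 t 8.3 q6 1.55
shift cm [-0.12 -0.03  0.33] turn -0.08
```

>>> arm_command --pt "0 0 0 0 0.57" --pt "0 0 0 0 0.6" --pt "0 0 0 0 0.65" --pt "0 0 0 0 0.7" --pt "0 0 0 0 0.7" --pt "0 0 0 0 0.7"

```text
time: 8.9
tool_pos: [551.9, 26.1, 358.2]
tcp_rot: [0.805, 1.569, -2.412]
contact_force: [0.7, -0.3, -0.0]
grip_width: 64.1
```

Run:
```python
from plant import bot
from h import *
o=save(bot,'wrist','w9'); save(bot,'side','d9')
plan(o,(488.6+60,31.1-4.4,359.5),-94.2)
crop('d9',250,120,350,220,7,'d9c');crop('w9',200,100,440,320,3.3,'w9c')
```

```text
now [551.9  26.1 358.2] jaw -94.28 x [-0.0011 -0.001  -1.    ] F [ 0.7 -0.3 -0. ] w 64.1 t 8.9 q6 1.55
shift cm [-0.13 -0.03  0.33] turn -0.08
```

View pics/w9c.png

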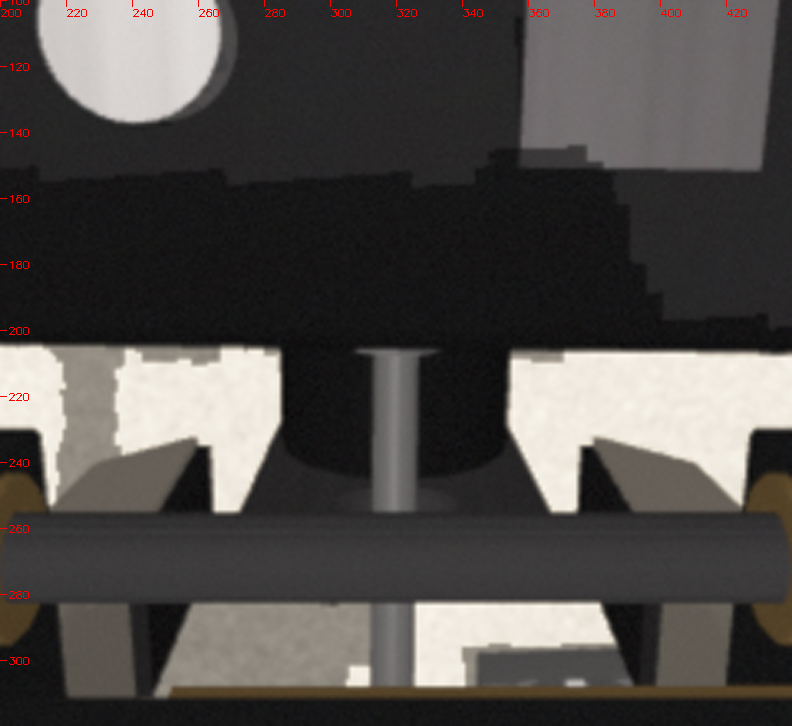

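View pics/d9c.png

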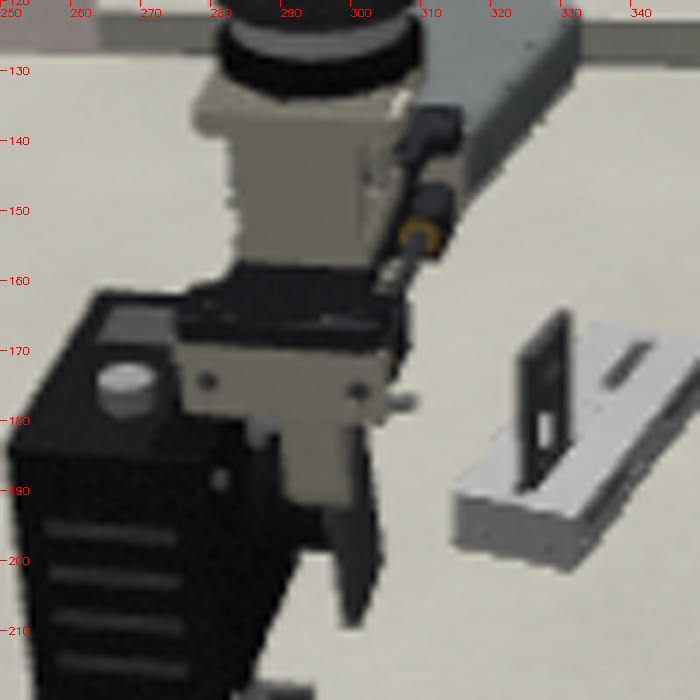

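>>> arm_command --pt "-0.5 0 0 0 0.8" --pt "-1.5 0 0 0 0.8" --pt "-3 0 0 0 0.8" --pt "-5 0 0 0 0.8" --pt "-8 0 0 0 0.7" --pt "-10 0 0 0 0.6" --pt "-10 0 2 0 0.55"

```text
time: 9.7
tool_pos: [533.2, 27.5, 462.1]
tcp_rot: [2.96, 1.564, -0.257]
contact_force: [0.9, -0.3, -0.6]
grip_width: 54.0
```

Run:
```python
from plant import bot
from h import *
o=save(bot,'wrist','w10'); save(bot,'side','d10'); save(bot,'scene','s10')
plan(o,(488.6+60,31.1-4.4,359.5),-94.2)
crop('d10',240,150,340,250,7,'d10c');crop('w10',200,100,440,320,3.3,'w10c');crop('s10',290,180,390,300,6,'s10c')
```

```text
now [533.2  27.5 462.1] jaw -94.3 x [ 0.0068 -0.0018 -1.    ] F [ 0.9 -0.3 -0.6] w 54.0 t 9.7 q6 1.55
shift cm [10.27 -0.05 -1.47] turn -0.1
```

View pics/w10.png

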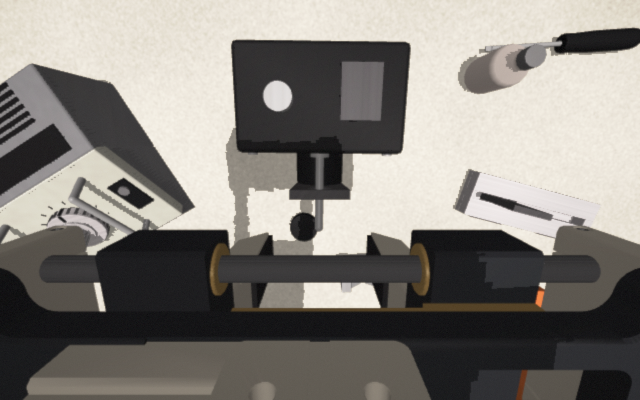

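View pics/d10c.png

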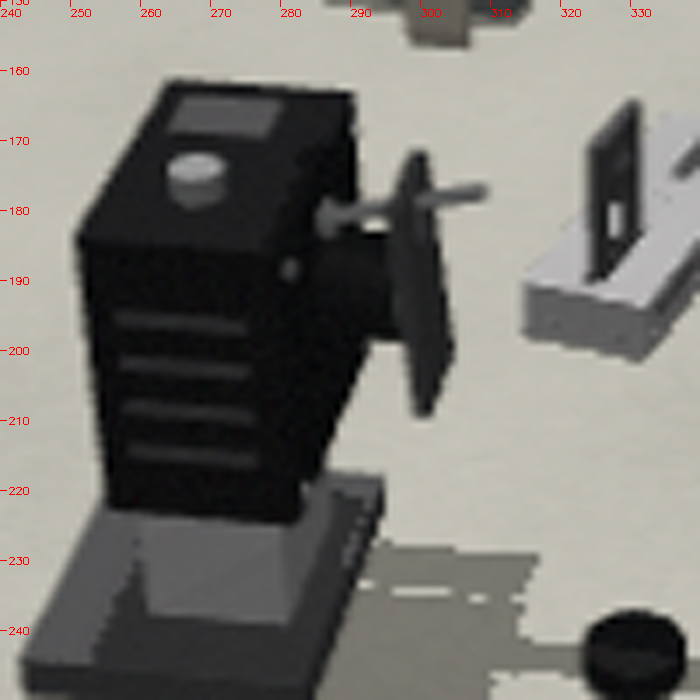

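View pics/s10c.png

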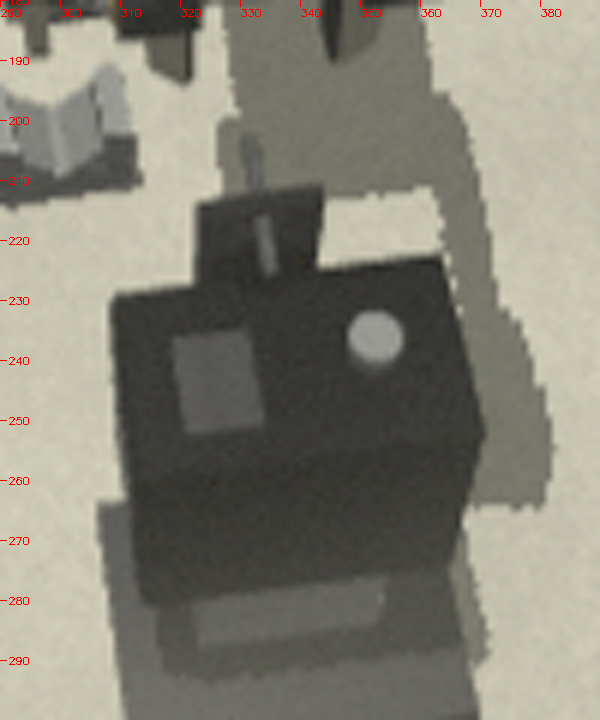

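Run:
```python
from h import *
import cv2
im=cv2.imread('pics/d10.png')[165:215,280:315]
im=np.clip(im.astype(float)*2.2,0,255).astype('uint8')
im=cv2.resize(im,None,fx=15,fy=12,interpolation=cv2.INTER_CUBIC)
for x in range(280,315,5): cv2.putText(im,str(x),((x-280)*15,10),0,.35,(0,0,255),1);cv2.line(im,((x-280)*15,0),((x-280)*15,600),(0,0,120),1)
for y in range(165,215,5): cv2.putText(im,str(y),(0,(y-165)*12+4),0,.35,(0,0,255),1);cv2.line(im,(0,(y-165)*12),(525,(y-165)*12),(0,0,120),1)
cv2.imwrite('pics/d10z.png',im)
# predicted outlines for tilts
hx,hy,yaw=585.3,23.6,np.radians(-4.2);c,s=np.cos(yaw),np.sin(yaw)
def W(l): return np.array([hx+c*l[0]-s*l[1],hy+s*l[0]+c*l[1],l[2]])
for xc,t in[(-35,0),(-35,6),(-36,8),(-38,6)]:
    t=np.radians(t); ez=191+.2661*(-xc)-6
    out=[]
    for (y,zz,xx) in[(25,16,4),(25,16,-4),(25,-76,4),(25,-76,-4),(-25,16,4),(-25,16,-4),(-25,-76,-4)]:
        # rotate about eye: bottom to -x for positive t
        X=xc+xx*np.cos(t)+zz*np.sin(t); Z=ez+zz*np.cos(t)-xx*np.sin(t)
        out.append(proj('d10',W((X,y,Z)))[0].round(1).tolist())
    print(xc,np.degrees(t).round(),out)
```

```text
-35 0.0 [[295.1, 180.1], [298.1, 180.3], [296.7, 209.3], [299.5, 209.5], [298.8, 171.1], [301.7, 171.3], [302.9, 199.9]]
-35 6.0 [[294.5, 180.2], [297.5, 180.2], [299.5, 209.5], [302.4, 209.4], [298.2, 171.3], [301.1, 171.2], [305.6, 199.8]]
-36 8.0 [[294.7, 180.2], [297.6, 180.1], [300.8, 209.4], [303.7, 209.3], [298.4, 171.3], [301.2, 171.1], [306.9, 199.7]]
-38 6.0 [[295.6, 180.0], [298.6, 180.0], [300.6, 209.3], [303.4, 209.3], [299.3, 171.1], [302.1, 171.0], [306.7, 199.6]]
```

View pics/d10z.png

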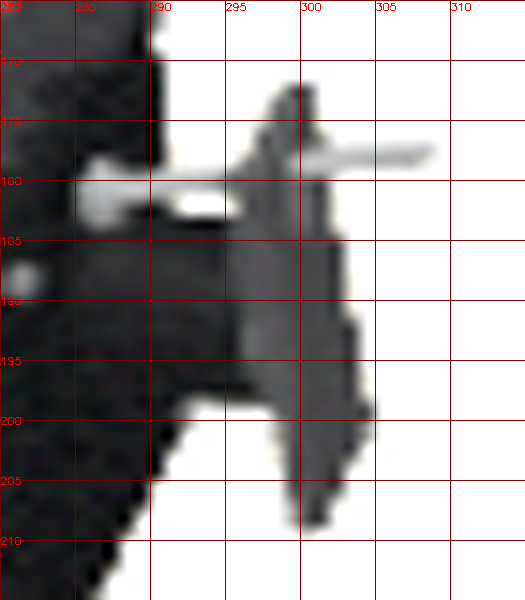

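Run:
```python
from plant import bot
from h import *
plan(bot.get_obs(),(467,315,400),-65.6)
```

```text
now [531.5  27.8 459.4] jaw -94.27 x [ 5.0e-04 -1.2e-03 -1.0e+00] F [-0.4 -0.1 -0.2] w 50.9 t 9.85 q6 1.55
shift cm [  5.91 -28.17   8.58] turn -28.67
```

>>> arm_command --pt "-1 -4 2 -4 0.55" --pt "-1 -9 4 -10 0.55" --pt "-1 -14 5.5 -18 0.55" --pt "-1 -19 7 -25 0.55" --pt "0 -24 8 -28.7 0.55" --pt "2 -28.2 8.6 -28.7 0.55" --pt "4.5 -28.2 8.6 -28.7 0.55" --pt "5.9 -28.2 8.6 -28.7 0.55" --pt "5.9 -28.2 8.6 -28.7 0.55" --pt "5.9 -28.2 8.6 -28.7 0.55"

```text
time: 10.85
tool_pos: [467.4, 315.5, 400.3]
tcp_rot: [1.568, 1.57, -1.148]
contact_force: [0.0, -0.4, -0.1]
grip_width: 50.7
```

Run:
```python
from plant import bot
from h import *
o=save(bot,'wrist','w11'); save(bot,'side','d11')
plan(o,(467,315,400),-65.6)
crop('w11',220,90,420,260,3.9,'w11c')
crop('d11',230,150,340,250,7,'d11c')
```

```text
now [467.4 315.5 400.3] jaw -65.59 x [ 5.0e-04 -1.2e-03 -1.0e+00] F [ 0.  -0.4 -0.1] w 50.7 t 10.85 q6 1.6
shift cm [0.03 0.03 0.05] turn 0.01
```

View pics/w11.png

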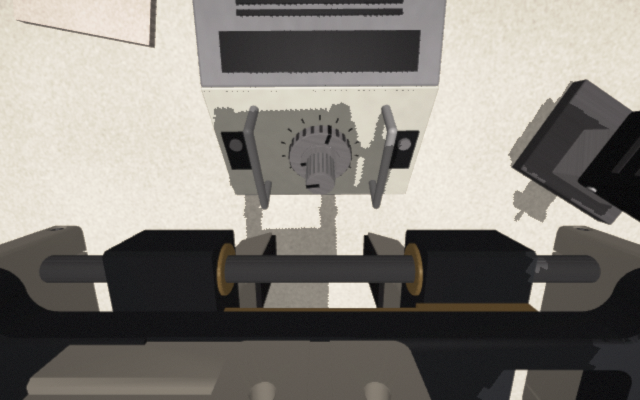

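View pics/w11c.png

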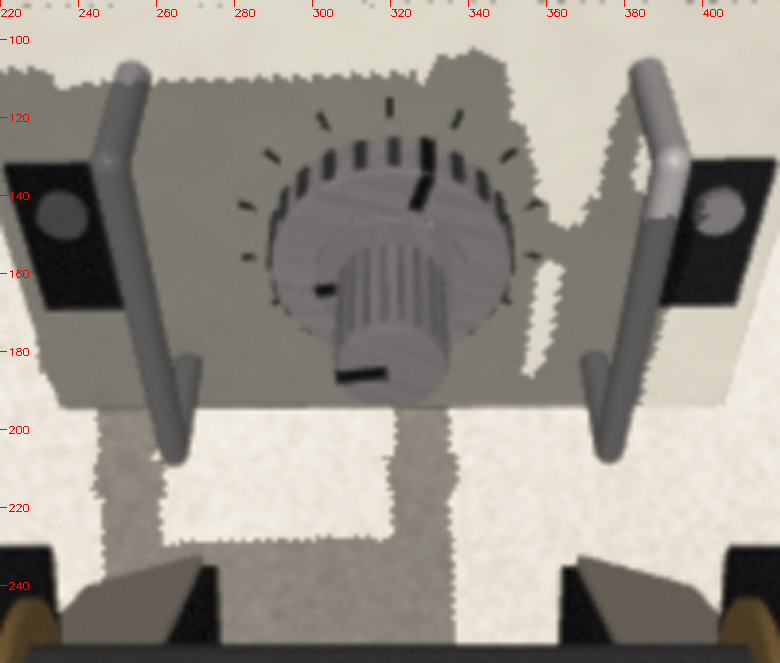

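View pics/d11c.png

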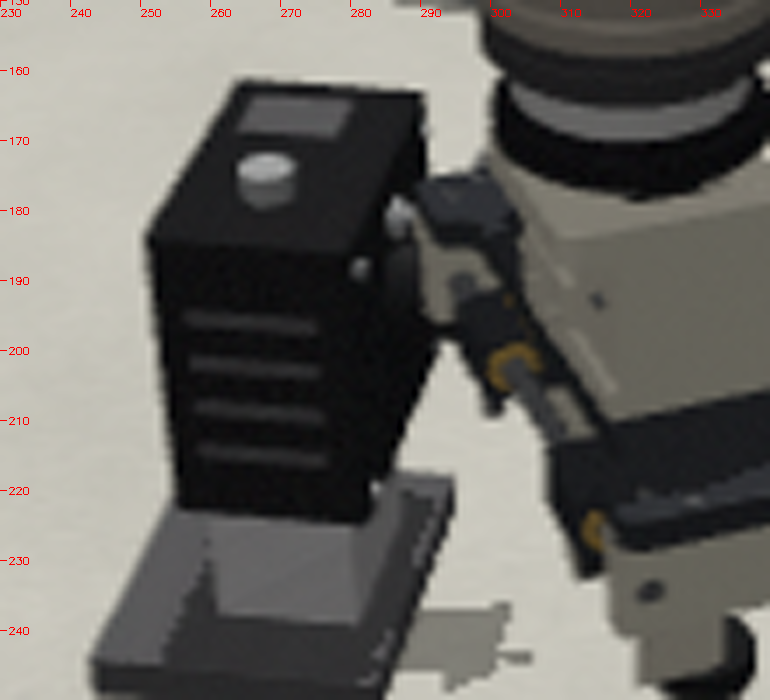

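```bash
cat > mfit.py <<'E'
from h import *
S,C=np.sin(np.radians(35)),np.cos(np.radians(35))
def loc(u,y,d): # along slope, y, off panel
    return np.array([u*C-d*S, y, 85+u*S+d*C])
def W(p,l):
    c,s=np.cos(p[2]),np.sin(p[2]); return np.array([p[0]+c*l[0]-s*l[1],p[1]+s*l[0]+c*l[1],l[2]])
def ang(a,r,d): return loc(r*np.cos(a),r*np.sin(a),d)
def mark(a,r,d,p): return W(p,ang(a,r,d))
def solve(tag,obs,x0):
    # obs: (kind,args,px)
    def pt(p,k,a):
        if k=='pt': return W(p,loc(*a))
        if k=='fine': return mark(p[3],a[0],a[1],p)
        if k=='coarse': return mark(p[4],a[0],a[1],p)
    f=lambda p: np.concatenate([proj(tag,pt(p,k,a))[0]-px for k,a,px in obs])
    r=least_squares(f,x0,loss='soft_l1'); e=f(r.x).reshape(-1,2)
    for (k,a,px),ee in zip(obs,e): print('  ',k,a,ee.round(1))
    print(r.x.round(3),np.degrees(r.x[2:]).round(1)); return r.x
E
python3 - <<'E'
from mfit import *
obs=[('pt',(0,0,48.5),(318,184)),('pt',(41,58,34),(246.5,131)),('pt',(-41,58,34),(263,206)),('pt',(41,-58,34),(391,131)),('pt',(-41,-58,34),(375,206)),
('pt',(-65,100,0),(233,194.5)),
('fine',(13,48.5),(303.5,186.7)),('fine',(19.5,17),(299,165)),('coarse',(19.5,14.3),(325,145)),('coarse',(29.5,14),(327.5,136))]
p=solve('w11',obs,[515,336,.425,1.5,-.2])
print(W(p,loc(0,0,48.5)))
E
```

```text
pt (0, 0, 48.5) [0.4 0.7]
   pt (41, 58, 34) [1.  5.1]
   pt (-41, 58, 34) [-0.9 -3.1]
   pt (41, -58, 34) [-1.6  5.6]
   pt (-41, -58, 34) [-0.4 -2.7]
   pt (-65, 100, 0) [-0.   0.3]
   fine (13, 48.5) [0.7 0.1]
   fine (19.5, 17) [-0.1 -0.2]
   coarse (19.5, 14.3) [-0.3 -1. ]
   coarse (29.5, 14) [ 0.6 -0.9]
[ 5.11795e+02  3.36217e+02  4.23000e-01  1.78400e+00 -2.94000e-01] [ 24.3 102.2 -16.8]
[486.4320752  324.78850852 124.72887415]
```

Run:
```python
from plant import bot
from h import *
o=bot.get_obs()
plan(o,(491.5,326.9,286),-65.7+25); print(o['joint_positions'])
```

```text
now [467.4 315.2 401.3] jaw -65.62 x [ 2.4e-03 -2.0e-04 -1.0e+00] F [ 0.3  0.3 -0.7] w 50.0 t 10.95 q6 1.6
shift cm [11.53 -0.08 -2.65] turn -24.92
[ 4.57684387e-01  4.15399649e-01  1.42154631e+00 -1.29086960e-03
  1.30258717e+00  1.60325102e+00]
```

>>> arm_command --pt "1 -0.1 -1.5 -8 0.5" --pt "3 -0.1 -2.6 -16 0.5" --pt "6 -0.1 -2.6 -25 0.5" --pt "8 -0.1 -2.6 -25 0.5" --pt "9 -0.1 -2.6 -25 0.5" --pt "9 -0.1 -2.6 -25 0.5"

```text
time: 11.55
tool_pos: [491.1, 326.5, 311.0]
tcp_rot: [1.845, 1.569, -0.435]
contact_force: [0.1, -0.2, 0.4]
grip_width: 45.9
```

Run:
```python
from plant import bot
from h import *
o=save(bot,'wrist','w12'); save(bot,'side','d12')
plan(o,(491.5,326.9,286),-65.7+25)
crop('w12',200,100,440,320,3.3,'w12c')
crop('d12',230,190,360,340,5,'d12c')
```

```text
now [491.1 326.5 311. ] jaw -40.69 x [ 1.4e-03 -7.0e-04 -1.0e+00] F [ 0.1 -0.2  0.4] w 45.9 t 11.55 q6 1.17
shift cm [ 2.5   0.   -0.06] turn 0.01
```

View pics/w12c.png

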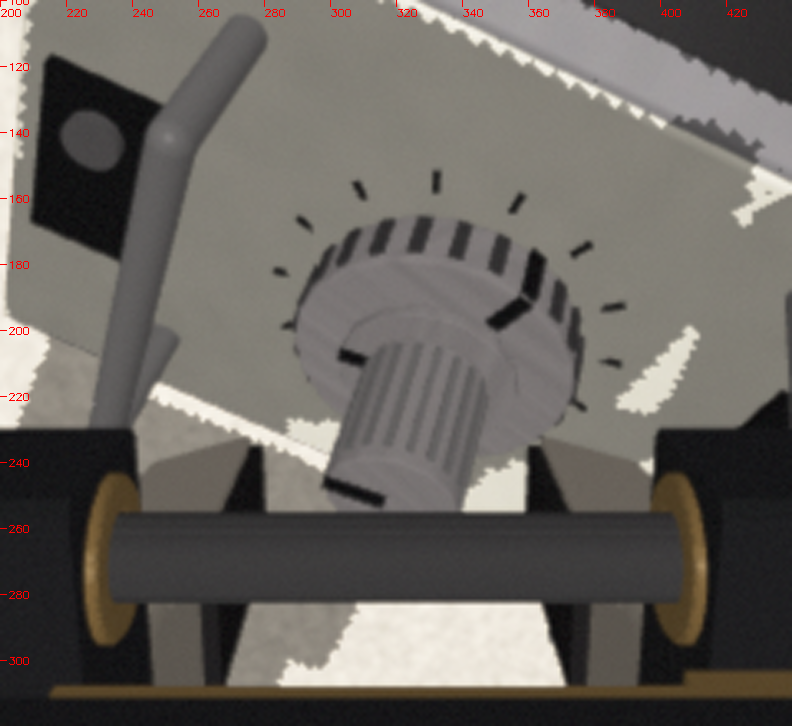

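View pics/d12c.png

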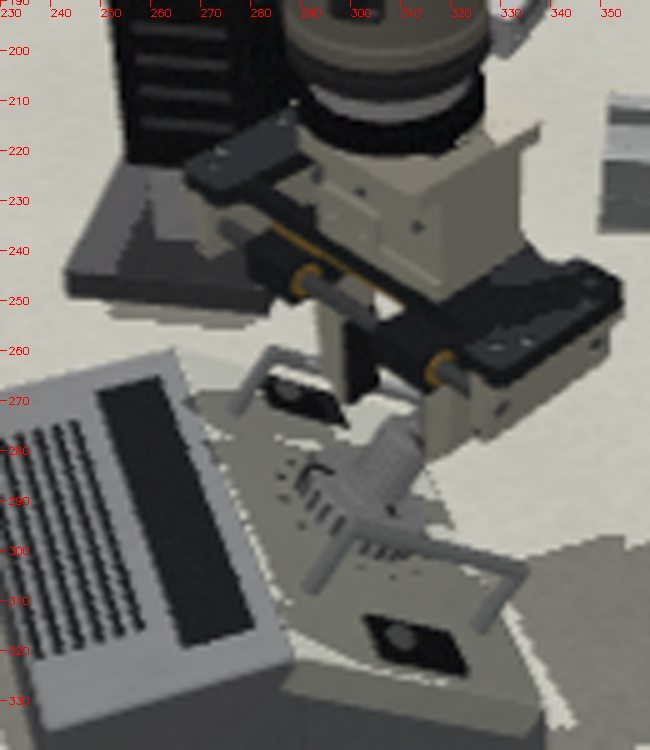

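Run:
```python
from mfit import *
obs=[('fine',(13,48.5),(298,246.5)),('fine',(19.5,17),(302.5,207)),('coarse',(19.5,14.3),(349,198)),('coarse',(29.5,14),(360,189.5))]
# knob side extremes at top: left and right silhouettes
def f(p):
    r=np.concatenate([proj('w12',mark(p[3] if k=='fine' else p[4],a[0],a[1],p))[0]-px for k,a,px in obs])
    return np.concatenate([r,[(p[2]-.424)/.005]])
r=least_squares(f,[512,336,.424,1.78,-.29]);print(r.x.round(3),f(r.x).round(1))
p=r.x;print(W(p,loc(0,0,48.5)).round(1),W(p,(-22.9,0,0)).round(1))
print(proj('w12',np.array([mark(a,13,48.5,p) for a in np.arange(0,6.3,.785)])).round(0).tolist())
```

```text
[ 5.13311e+02  3.34970e+02  4.24000e-01  1.87900e+00 -2.82000e-01] [ 0.3 -0.9 -0.   0.6  0.1 -0.2 -0.4  0.5  0. ]
[488.  323.5 124.7] [492.4 325.5   0. ]
[[326.0, 240.0], [310.0, 237.0], [299.0, 242.0], [300.0, 252.0], [312.0, 260.0], [327.0, 263.0], [338.0, 259.0], [338.0, 249.0], [326.0, 240.0]]
```

>>> arm_command --pt "1 0 0 0 0.5" --pt "2 0 0 0 0.5" --pt "2.4 0 0 0 0.5" --pt "2.4 0 0 0 0.4" --pt "2.4 0 0 0 0.35" --pt "2.4 0 0 0 0.3" --pt "2.4 0 0 0 0.2" --pt "2.4 0 0 0 0.2"

```text
time: 12.45
tool_pos: [492.2, 326.3, 288.9]
tcp_rot: [2.286, 1.564, 0.005]
contact_force: [4.9, -3.5, -2.9]
grip_width: 27.4
```

Run:
```python
from plant import bot
from h import *
o=save(bot,'wrist','w13')
plan(o,(492,326.2,286),-65.7+25); print(o['moment'])
crop('w13',200,100,440,320,3.3,'w13c')
```

```text
now [492.2 326.3 288.9] jaw -40.68 x [ 0.0063  0.     -1.    ] F [ 4.9 -3.5 -2.9] w 27.4 t 12.45 q6 1.17
shift cm [ 0.29 -0.01  0.02] turn 0.02
[-0.69894805 -0.84902183 -0.10239372]
```

View pics/w13c.png

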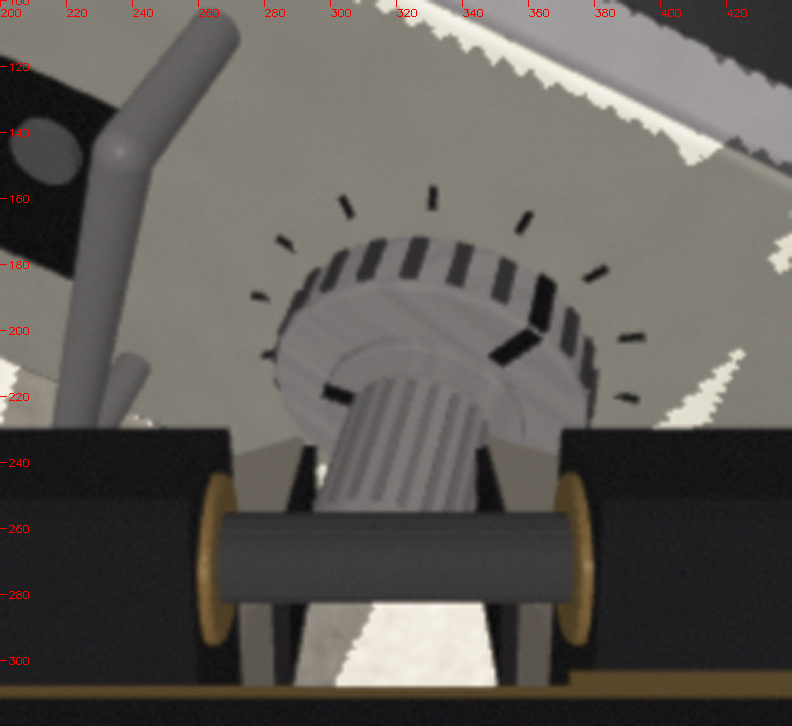

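>>> arm_command --pt "0 0 0 5 0.2" --pt "0 0 0 10 0.2" --pt "0 0 0 15 0.2" --pt "0 0 0 20 0.2" --pt "0 0 0 25 0.2" --pt "0 0 0 25 0.2"

```text
time: 13.1
tool_pos: [492.0, 326.3, 289.2]
tcp_rot: [2.75, 1.565, 0.033]
contact_force: [-0.2, -1.0, 1.7]
grip_width: 24.8
```

Run:
```python
from plant import bot
from h import *
o=save(bot,'wrist','w14')
plan(o,(492,326.2,286),-65.7+25); print(o['moment'])
crop('w14',200,100,440,320,3.3,'w14c')
```

```text
now [492.  326.3 289.2] jaw -65.71 x [ 6.1e-03  2.0e-04 -1.0e+00] F [-0.2 -1.   1.7] w 24.8 t 13.1 q6 1.6
shift cm [0.32 0.01 0.01] turn -25.01
[-0.03666135  0.1662498   0.17243141]
```

View pics/w14c.png

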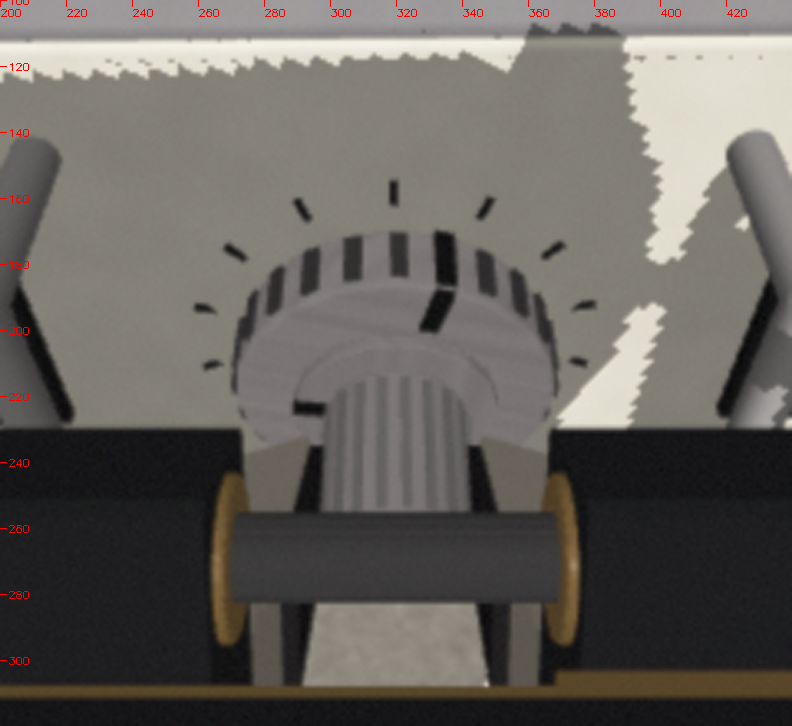

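```bash
cat >> mfit.py <<'E'
def angs(tag,fm,ci,co,extra=[]):
    obs=[('f',19.5,17.2,fm),('c',19.5,14.2,ci),('c',29.5,14.2,co)]
    def f(p):
        r=[ (proj(tag,mark(p[3] if k=='f' else p[4],r_,d,p))[0]-px) for k,r_,d,px in obs]
        return np.concatenate(r+[[(p[2]-.424)/.004,(p[0]-512.6)/1.5,(p[1]-335.5)/1.5]])
    r=least_squares(f,[512.6,335.5,.424,1.,-.29]); p=r.x
    print(tag,'pose',p[:3].round(2),'fine',p[3].round(3),'coarse',p[4].round(3),'diff deg',np.degrees(p[3]-p[4]).round(1),'res',r.fun.round(1)); return p
E
python3 - <<'E'
from mfit import *
angs('w11',(299,165),(325,145),(327.8,136))
angs('w12',(302.5,207),(349,198),(360.5,189))
angs('w13',(298,217.5),(349.5,209),(362.5,200.5))
angs('w14',(289,223.3),(327,199.5),(335,187.5))
E
```

```text
w11 pose [5.1131e+02 3.3544e+02 4.2000e-01] fine 1.732 coarse -0.273 diff deg 114.9 res [ 0.2 -0.1 -0.2 -0.3  0.2 -0.1 -0.  -0.9 -0. ]
w12 pose [5.1359e+02 3.3527e+02 4.2000e-01] fine 1.868 coarse -0.291 diff deg 123.7 res [-0.1 -0.   0.4 -0.8 -0.5  0.9  0.   0.7 -0.2]
w13 pose [5.1294e+02 3.3486e+02 4.2000e-01] fine 1.8 coarse -0.291 diff deg 119.8 res [-0.3 -0.   0.5 -0.3 -0.4  0.3  0.   0.2 -0.4]
w14 pose [5.1273e+02 3.3482e+02 4.2000e-01] fine 1.545 coarse -0.258 diff deg 103.3 res [-0.8  0.1  1.8 -0.  -1.1 -0.   0.   0.1 -0.5]
```

Run:
```python
from mfit import *
angs('w11',(299,164.5),(326.4,142.5),(329,135.6))
angs('w12',(302.4,207.6),(350.6,197.6),(359,190.7))
angs('w13',(297.9,218.2),(351,207.8),(362.5,201.5))
angs('w14',(288.5,223.6),(330,200),(335.2,187.5))
```

```text
w11 pose [5.1248e+02 3.3599e+02 4.2000e-01] fine 1.782 coarse -0.321 diff deg 120.5 res [ 0.4 -0.1 -0.7  1.   0.5 -0.8 -0.  -0.1  0.3]
w12 pose [5.1333e+02 3.3491e+02 4.2000e-01] fine 1.867 coarse -0.288 diff deg 123.5 res [ 0.1  0.  -1.3  0.3  0.9 -0.2  0.   0.5 -0.4]
w13 pose [5.1318e+02 3.3507e+02 4.2000e-01] fine 1.86 coarse -0.311 diff deg 124.4 res [-0.3 -0.  -0.4  0.7  0.4 -0.7  0.   0.4 -0.3]
w14 pose [5.1275e+02 3.3469e+02 4.2000e-01] fine 1.555 coarse -0.282 diff deg 105.2 res [-0.1  0.  -0.2 -0.3  0.1  0.3  0.   0.1 -0.5]
```

>>> arm_command --pt "0 0 0 6 0.2" --pt "0 0 0 12 0.2" --pt "0 0 0 18 0.2" --pt "0 0 0 24 0.2" --pt "0 0 0 28 0.2" --pt "0 0 0 28 0.2"

```text
time: 13.75
tool_pos: [491.3, 326.4, 290.4]
tcp_rot: [-3.015, 1.566, 0.066]
contact_force: [-5.8, -3.5, 8.9]
grip_width: 27.0
```

Run:
```python
from plant import bot
from h import *
o=save(bot,'wrist','w15')
plan(o,(492,326.2,286),-65.7+25); print(o['moment'])
crop('w15',200,100,440,320,3.3,'w15c')
```

```text
now [491.3 326.4 290.4] jaw -93.51 x [ 5.e-03  3.e-04 -1.e+00] F [-5.8 -3.5  8.9] w 27.0 t 13.75 q6 2.09
shift cm [ 0.44  0.02 -0.07] turn -52.81
[1.99662165e-04 9.59319712e-01 2.20988797e-01]
```

View pics/w15c.png

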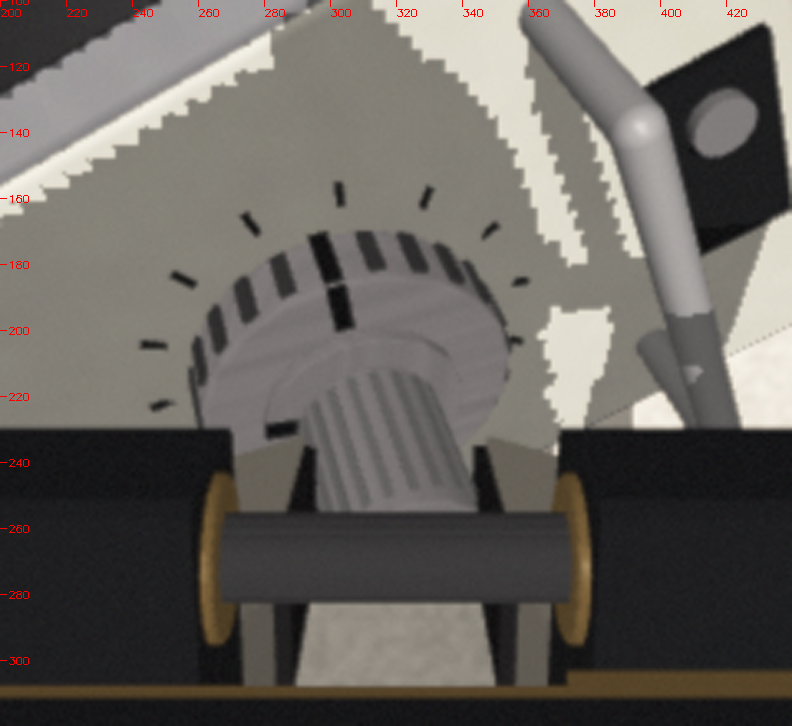

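>>> arm_command --pt "0 0 0 0 0.35" --pt "0 0 0 0 0.45" --pt "0 0 0 -8 0.45" --pt "0 0 0 -16 0.45" --pt "0 0 0 -24 0.45" --pt "0 0 0 -32 0.45" --pt "0 0 0 -40 0.45" --pt "0 0 0 -48 0.45" --pt "0.1 0 0 -56 0.45" --pt "0.1 0 0 -56 0.45"

```text
time: 14.8
tool_pos: [491.4, 326.5, 289.1]
tcp_rot: [2.316, 1.566, 0.094]
contact_force: [0.9, 0.3, -0.0]
grip_width: 41.4
```

Run:
```python
from plant import bot
from mfit import *
o=save(bot,'wrist','w16')
plan(o,(492,326,288),-65.7+28); print(o['moment'])
crop('w16',200,100,440,320,3.3,'w16c')
angs('w15',(280.5,231.5),(303.5,199.5),(301.5,187))
```

```text
now [491.4 326.5 289.1] jaw -37.31 x [ 4.8e-03  5.0e-04 -1.0e+00] F [ 0.9  0.3 -0. ] w 41.4 t 14.8 q6 1.11
shift cm [0.11 0.08 0.  ] turn 0.39
[ 0.01669614 -0.08290279 -0.02060546]
w15 pose [5.1246e+02 3.3478e+02 4.2000e-01] fine 1.208 coarse -0.26 diff deg 84.1 res [-0.4  0.1  0.8 -0.1 -0.5 -0.   0.  -0.1 -0.5]
```

View pics/w16c.png

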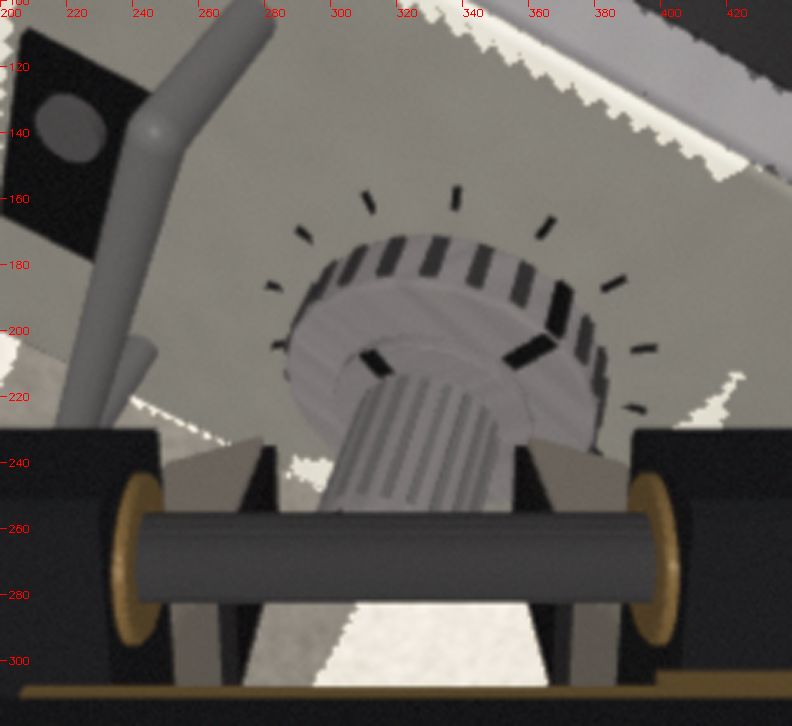

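>>> arm_command --pt "0.1 0.1 0 0 0.4" --pt "0.1 0.1 0 0 0.35" --pt "0.1 0.1 0 0 0.3" --pt "0.1 0.1 0 0 0.2" --pt "0.1 0.1 0 0 0.2" --pt "0.1 0.1 0 0 0.2"

```text
time: 15.45
tool_pos: [492.3, 325.8, 288.0]
tcp_rot: [2.266, 1.566, 0.04]
contact_force: [1.6, -0.7, -2.6]
grip_width: 27.7
```

>>> arm_command --pt "0 0 0 6 0.2" --pt "0 0 0 12 0.2" --pt "0 0 0 18 0.2" --pt "0 0 0 24 0.2" --pt "0 0 0 30 0.2" --pt "0 0 0 36 0.2" --pt "0 0 0 42 0.2" --pt "0 0 0 48 0.2" --pt "0 0 0 54 0.2" --pt "0 0 0 56 0.2"

```text
time: 16.45
tool_pos: [491.3, 326.4, 289.3]
tcp_rot: [-2.62, 1.567, 0.457]
contact_force: [-6.3, -0.2, 8.5]
grip_width: 27.2
```

>>> arm_command --pt "0 0 0 0 0.35" --pt "0 0 0 0 0.45" --pt "0 0 0 -8 0.45" --pt "0 0 0 -16 0.45" --pt "0 0 0 -24 0.45" --pt "0 0 0 -28 0.45"

```text
time: 17.05
tool_pos: [491.3, 326.5, 289.2]
tcp_rot: [-3.052, 1.567, 0.519]
contact_force: [-0.1, -0.7, -0.7]
grip_width: 41.2
```

Run:
```python
from plant import bot
from mfit import *
o=save(bot,'wrist','w17')
plan(o,(492,326,288),-65.7); print(o['moment'])
crop('w17',200,100,440,320,3.3,'w17c')
angs('w16',(310,206.7),(354,209.5),(366.5,202.5))
```

```text
now [491.3 326.5 289.2] jaw -65.42 x [ 0.0035  0.002  -1.    ] F [-0.1 -0.7 -0.7] w 41.2 t 17.05 q6 1.6
shift cm [ 0.12  0.07 -0.04] turn 0.28
[-0.03747749 -0.04545028 -0.02086275]
w16 pose [5.1299e+02 3.3420e+02 4.2000e-01] fine 1.188 coarse -0.259 diff deg 82.9 res [-0.2 -0.4  0.   0.4 -0.1 -0.2  0.   0.3 -0.9]
```

View pics/w17c.png

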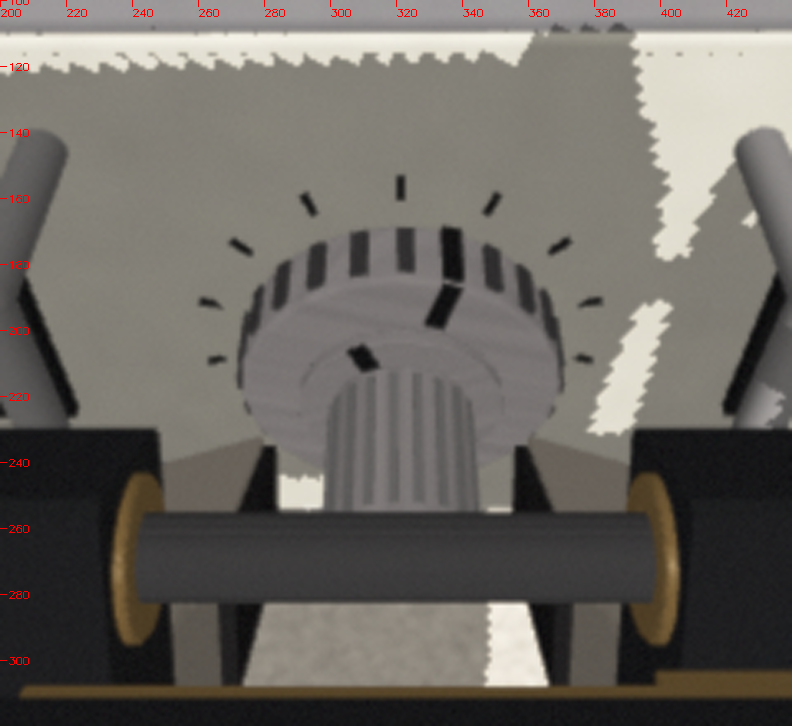

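Run:
```python
from mfit import *
angs('w17',(307.6,206),(332.5,198.8),(336.7,187.3))
```

```text
w17 pose [5.1252e+02 3.3342e+02 4.2000e-01] fine 0.507 coarse -0.237 diff deg 42.6 res [-0.3 -0.7 -0.5  0.5  0.3 -0.   0.1 -0.1 -1.4]
```

>>> arm_command --pt "0.1 0.05 0 -8 0.45" --pt "0.1 0.05 0 -16 0.45" --pt "0.1 0.05 0 -24 0.45" --pt "0.1 0.05 0 -31 0.45" --pt "0.1 0.05 0 -31 0.38" --pt "0.1 0.05 0 -31 0.33" --pt "0.1 0.05 0 -31 0.2" --pt "0.1 0.05 0 -31 0.2" --pt "0.1 0.05 0 -31 0.2"

```text
time: 18.0
tool_pos: [492.3, 325.5, 288.0]
tcp_rot: [2.407, 1.565, 0.235]
contact_force: [4.2, -2.1, -3.3]
grip_width: 28.5
```

>>> arm_command --pt "0 0 0 6 0.2" --pt "0 0 0 12 0.2" --pt "0 0 0 18 0.2" --pt "0 0 0 24 0.2" --pt "0 0 0 30 0.2" --pt "0 0 0 36 0.2" --pt "0 0 0 42 0.2" --pt "0 0 0 48 0.2" --pt "0 0 0 53 0.2" --pt "0 0 0 53 0.2"

```text
time: 19.0
tool_pos: [491.2, 326.1, 289.2]
tcp_rot: [-2.519, 1.567, 0.663]
contact_force: [-7.3, -0.5, 9.8]
grip_width: 26.4
```

Run:
```python
from plant import bot
from mfit import *
o=save(bot,'wrist','w18')
plan(o,(492,326,288),-65.7); print(o['moment'])
crop('w18',240,150,400,270,5,'w18c')
```

```text
now [491.2 326.1 289.2] jaw -87.7 x [ 0.0031  0.0024 -1.    ] F [-7.3 -0.5  9.8] w 26.4 t 19.0 q6 1.99
shift cm [ 0.12  0.01 -0.08] turn -22.0
[0.64762262 1.16074435 0.42957979]
```

View pics/w18c.png

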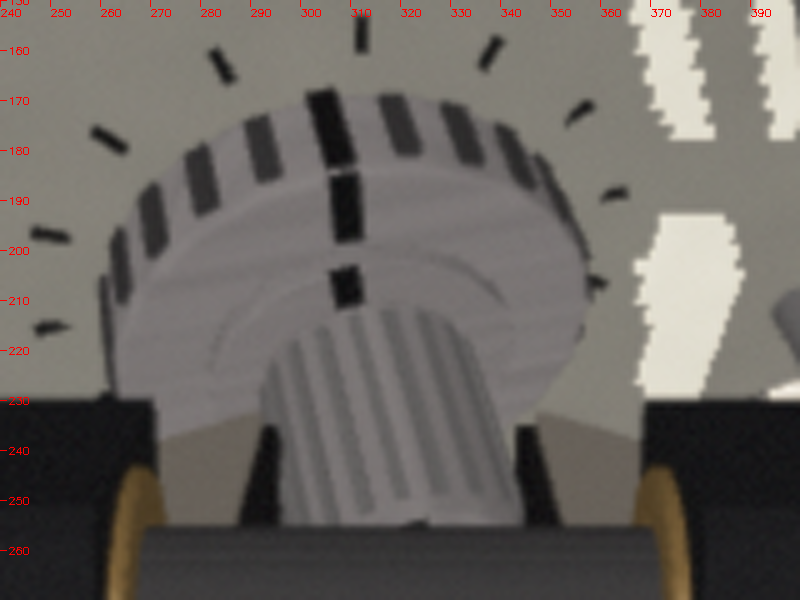

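Run:
```python
from mfit import *
p=angs('w18',(308.9,203.6),(309.5,198.4),(308.9,184.5))
for a in(p[4]-.05,p[4],p[4]+.05,p[4]+.1,p[4]+.2): print(round(a-p[4],2),proj('w18',np.array([mark(a,19.5,17.2,p),mark(a,13.5,17.2,p)])).round(2).tolist())
print(proj('w18',np.array([mark(p[4],19.5,14.2,p),mark(p[4],29.5,14.2,p)])).round(2).tolist())
```

```text
w18 pose [5.1192e+02 3.3539e+02 4.2000e-01] fine -0.241 coarse -0.302 diff deg 3.5 res [-0.2 -1.2  0.2 -0.1  0.   1.   0.  -0.5 -0.1]
-0.05 [[312.41, 201.78], [312.27, 209.02]]
0.0 [[310.71, 202.03], [311.13, 209.2]]
0.05 [[309.02, 202.35], [309.99, 209.42]]
0.1 [[307.34, 202.72], [308.85, 209.67]]
0.2 [[304.01, 203.65], [306.61, 210.29]]
[[309.71, 198.35], [308.93, 185.5]]
```

>>> arm_command --pt "0 0 0 2 0.2" --pt "0 0 0 4 0.2" --pt "0 0 0 4 0.2" --pt "0 0 0 4 0.33" --pt "0 0 0 4 0.4" --pt "0 0 0 4 0.45" --pt "-0.5 0 0 4 0.45"

```text
time: 19.75
tool_pos: [491.1, 326.0, 293.5]
tcp_rot: [-2.287, 1.568, 0.826]
contact_force: [-0.9, 1.2, -0.3]
grip_width: 41.2
```

>>> arm_command --pt "-2 0 0 -8 0.45" --pt "-4 0 0 -16 0.45" --pt "-6 0 0 -24 0.45" --pt "-8 0 0.5 -26 0.45" --pt "-8 0 1.5 -26 0.45" --pt "-8 0 1.5 -26 0.45"

```text
time: 20.35
tool_pos: [474.8, 326.3, 373.4]
tcp_rot: [-2.535, 1.569, 1.032]
contact_force: [-0.3, 0.0, -0.5]
grip_width: 41.7
```

Run:
```python
from plant import bot
from mfit import *
o=save(bot,'wrist','w19'); save(bot,'side','d19'); save(bot,'scene','s19')
plan(o,(492,326,288),-65.7)
crop('w19',260,110,380,230,6,'w19c')
```

```text
now [474.8 326.3 373.4] jaw -65.64 x [ 0.0011  0.0018 -1.    ] F [-0.3  0.  -0.5] w 41.7 t 20.35 q6 1.61
shift cm [ 8.54  0.75 -1.54] turn 0.06
```

View pics/w19c.png

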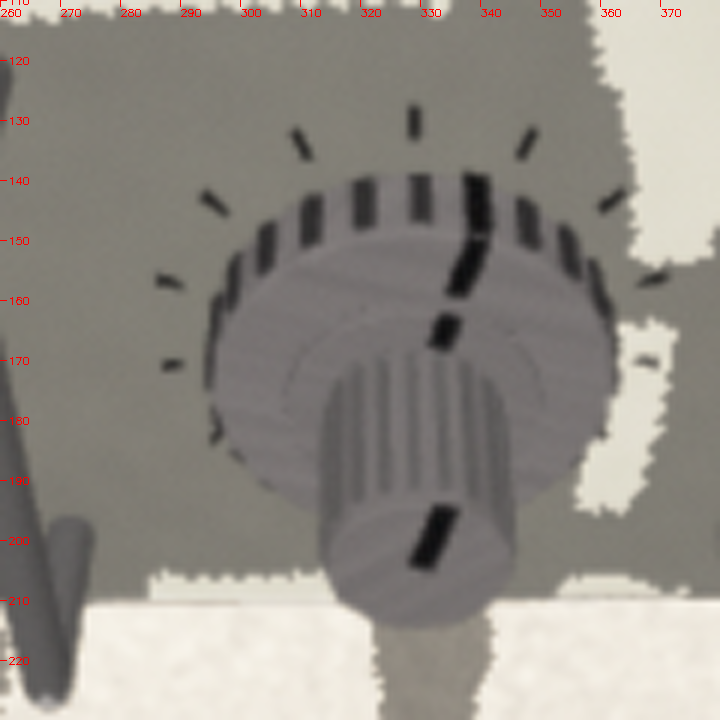

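```bash
python3 - <<'E'
from mfit import *
# joint fit with many points incl. panel ticks unknown; top-line too
tag='w19'
obs=[('f',19,17.3,(334.6,162.4)),('f',13.8,17.3,(333.75,168.3)),('f',12.5,48.5,(334.0,194.5)),('f',2,48.5,(330.3,205)),
('c',20.5,14.2,(336.5,159.4)),('c',29.5,14.2,(339.5,150))]
def f(p,ob=obs):
    r=[ (proj(tag,mark(p[3] if k=='f' else p[4],r_,d,p))[0]-px) for k,r_,d,px in ob]
    return np.concatenate(r+[[(p[2]-.424)/.004,(p[0]-512.6)/1.5,(p[1]-335.2)/1.5]])
r=least_squares(f,[512.6,335.2,.424,-.3,-.29]);p=r.x
print(p.round(3),np.degrees(p[3]-p[4]),r.fun.round(1))
J=r.jac;C=np.linalg.inv(J.T@J)*.4**2;print(np.degrees(np.sqrt(C[3,3]+C[4,4]-2*C[3,4])))
for d in(-.1,-.05,0,.05,.1):
    print(d,proj(tag,np.array([mark(p[4]+d,19,17.3,p),mark(p[4]+d,12.5,48.5,p),mark(p[4]+d,2,48.5,p)])).round(1).tolist())
E
python3 - <<'E'
import cv2
im=cv2.imread('pics/w19.png')[145:215,310:360]
im=cv2.resize(im,None,fx=11,fy=8.5,interpolation=cv2.INTER_CUBIC);cv2.imwrite('pics/w19z.png',im)
E
```

```text
[ 5.11868e+02  3.34173e+02  4.24000e-01 -2.34000e-01 -2.70000e-01] 2.0822959533284093 [ 0.3  0.3 -0.5 -1.  -0.   0.7  0.2 -1.1 -0.3 -0.2  0.1  0.8  0.  -0.5
 -0.7]
1.0238721904634547
-0.1 [[337.9, 163.5], [336.0, 195.6], [330.8, 203.9]]
-0.05 [[336.8, 163.2], [335.3, 195.4], [330.7, 203.9]]
0 [[335.7, 162.9], [334.5, 195.3], [330.6, 203.9]]
0.05 [[334.6, 162.7], [333.8, 195.1], [330.4, 203.9]]
0.1 [[333.5, 162.5], [333.0, 195.0], [330.3, 203.8]]
```

View pics/w19z.png

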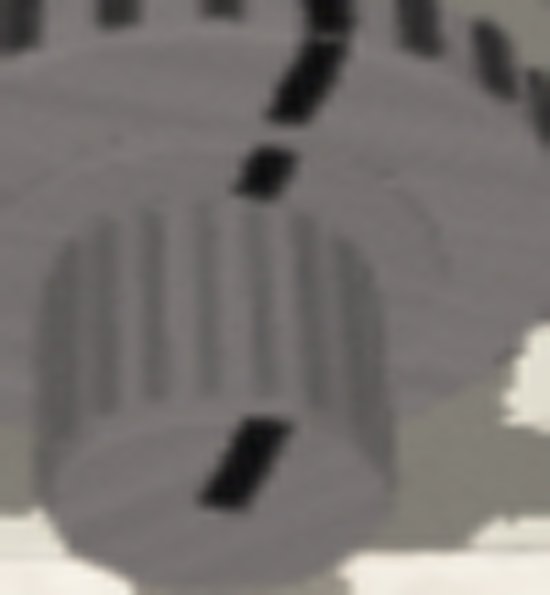

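```bash
python3 -c "
from h import *
crop('d19',240,130,360,250,6,'d19c')
crop('s19',160,180,400,310,3.3,'s19c')"
```

```text
(no output)
```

View pics/d19c.png

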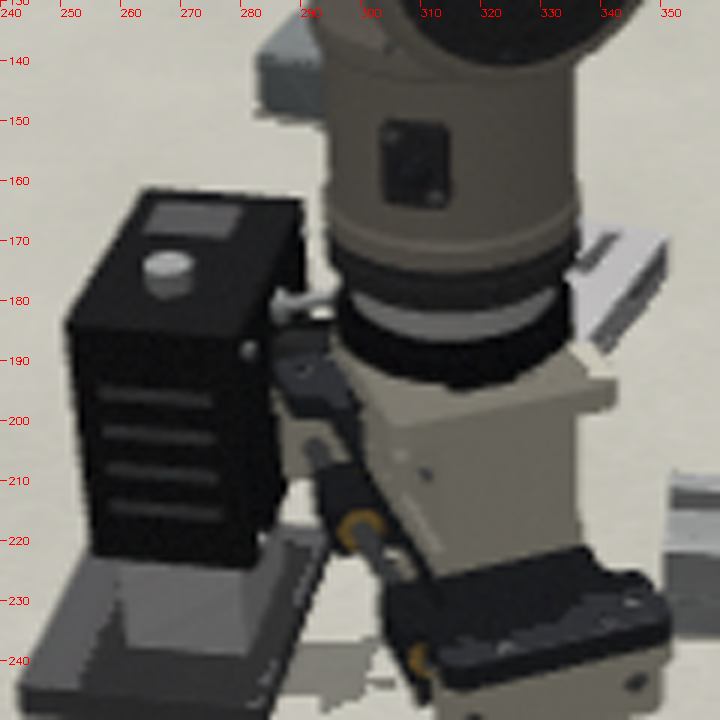

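View pics/s19c.png

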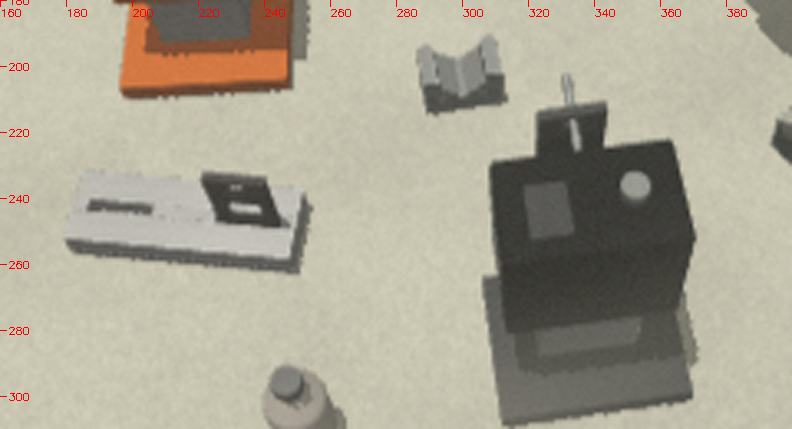

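>>> arm_command --pt "1 0.7 -1.5 0 0.45" --pt "3 0.7 -1.5 0 0.45" --pt "5 0.7 -1.5 0 0.45" --pt "7 0.7 -1.5 0 0.45" --pt "8.3 0.7 -1.5 0 0.45" --pt "8.5 0.7 -1.5 0 0.45" --pt "8.5 0.7 -1.5 0 0.45"

```text
time: 21.2
tool_pos: [492.4, 326.1, 287.1]
tcp_rot: [-1.219, 1.57, 2.348]
contact_force: [0.1, 0.3, 1.0]
grip_width: 41.3
```

Run:
```python
from plant import bot
from mfit import *
o=save(bot,'wrist','w20')
plan(o,(492,326,288),-65.7)
im=cv2.imread('pics/w20.png')[145:245,280:370]
im=cv2.resize(im,None,fx=8,fy=6,interpolation=cv2.INTER_CUBIC);cv2.imwrite('pics/w20z.png',im)
```

```text
now [492.4 326.1 287.1] jaw -65.65 x [-6.e-04  6.e-04 -1.e+00] F [0.1 0.3 1. ] w 41.3 t 21.2 q6 1.6
shift cm [-0.09 -0.01  0.04] turn 0.05
```

View pics/w20z.png

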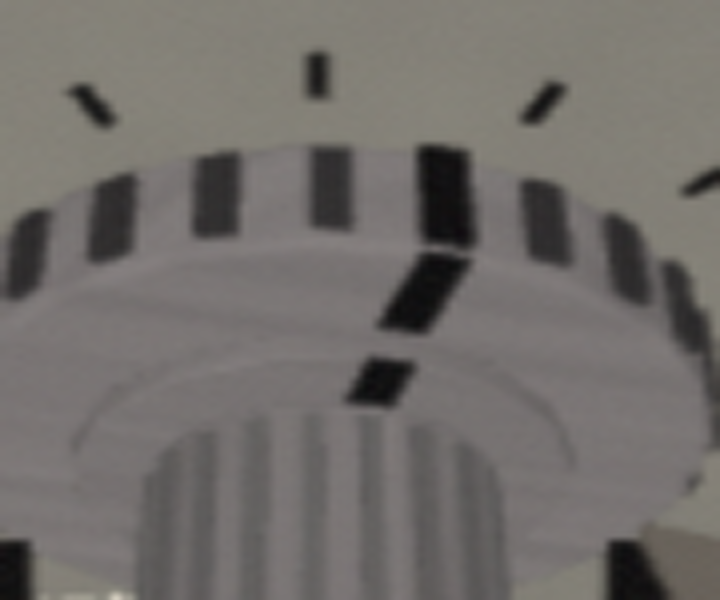

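```bash
cat > fin.py <<'E'
from mfit import *
def fin(tag,fo,fi,ci,co,tick=None):
    obs=[('f',19,17.4,fo),('f',13.8,17.4,fi),('c',20.3,14.1,ci),('c',29.5,14.1,co)]
    def f(p):
        r=[(proj(tag,mark(p[3] if k=='f' else p[4],r_,d,p))[0]-px)*np.array([2,.7]) for k,r_,d,px in obs]
        if tick: r.append([(proj(tag,W(p,loc(38,0,0)))[0][0]-tick)*2])
        return np.concatenate(r+[[(p[2]-.424)/.004,(p[0]-512.6)/1.5,(p[1]-335.2)/1.5]])
    r=least_squares(f,[512.6,335.2,.424,-.3,-.29]);p=r.x
    C=np.linalg.inv(r.jac.T@r.jac)*.5**2
    print(tag,p.round(3),'diff',np.degrees(p[3]-p[4]).round(2),'+-',np.degrees(np.sqrt(C[3,3]+C[4,4]-2*C[3,4])).round(2),r.fun.round(1))
    return p
if __name__=='__main__':
    fin('w20',(328.9,205.2),(326.4,212.5),(330.75,200),(335.4,187.8),319.75)
    fin('w19',(335.1,162.4),(333.5,168.2),(336.4,159.6),(339.9,149.5),329)
    fin('w20',(328.9,205.2),(326.4,212.5),(330.75,200),(335.4,187.8))
    fin('w14',(288.5,223.6),(295.5,223.7),(330,200),(335.2,187.5),319.3)
E
python3 fin.py
```

```text
w20 [ 5.11813e+02  3.34767e+02  4.25000e-01 -2.72000e-01 -2.94000e-01] diff 1.25 +- 0.46 [ 0.2  0.1 -0.2 -0.9 -0.9 -0.2  0.6  0.6  0.3  0.2 -0.5 -0.3]
w19 [ 5.11988e+02  3.34903e+02  4.24000e-01 -2.82000e-01 -3.06000e-01] diff 1.37 +- 0.69 [ 0.3  0.1 -0.4 -0.8 -0.5 -0.5  0.3  0.7  0.2  0.1 -0.4 -0.2]
w20 [ 5.11974e+02  3.34156e+02  4.24000e-01 -2.34000e-01 -2.68000e-01] diff 1.99 +- 0.6 [-0.1  0.1  0.2 -0.9 -0.5 -0.2  0.3  0.6  0.  -0.4 -0.7]
w14 [ 5.12334e+02  3.35320e+02  4.23000e-01  1.53500e+00 -3.08000e-01] diff 105.59 +- 2.3 [-1.2  0.   1.9  0.1 -0.4 -0.7  0.3  0.5 -0.5 -0.3 -0.2  0.1]
```

>>> arm_command --pt "-0.1 0 0 0 0.38" --pt "-0.1 0 0 0 0.33" --pt "-0.1 0 0 0 0.25" --pt "-0.1 0 0 0 0.2" --pt "-0.1 0 0 0 0.2" --pt "-0.1 0 0 1 0.2" --pt "-0.1 0 0 2 0.2" --pt "-0.1 0 0 2 0.2"

```text
time: 22.05
tool_pos: [492.7, 326.2, 289.5]
tcp_rot: [-2.783, 1.568, 0.748]
contact_force: [-0.0, -2.3, 6.7]
grip_width: 25.2
```

Run:
```python
from plant import bot
from mfit import *
o=save(bot,'wrist','w21')
plan(o,(492,326,288),-65.7)
im=cv2.imread('pics/w21.png')[145:245,280:370]
im=cv2.resize(im,None,fx=8,fy=6,interpolation=cv2.INTER_CUBIC);cv2.imwrite('pics/w21z.png',im)
```

```text
now [492.7 326.2 289.5] jaw -67.69 x [ 0.0018  0.0017 -1.    ] F [-0.  -2.3  6.7] w 25.2 t 22.05 q6 1.64
shift cm [ 0.15 -0.01  0.08] turn -1.99
```

View pics/w21z.png

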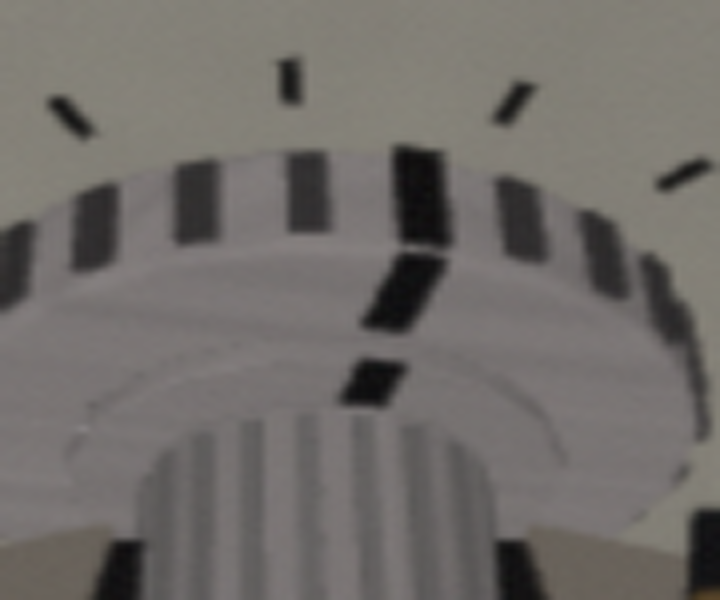

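Run:
```python
from fin import *
fin('w21',(328.1,205.5),(325.6,212.3),(328.4,200),(332.75,188),316.25)
fin('w21',(328.1,205.5),(325.6,212.3),(328.4,200),(332.75,188))
```

```text
w21 [ 5.11784e+02  3.34837e+02  4.24000e-01 -3.10000e-01 -2.95000e-01] diff -0.85 +- 0.47 [ 0.2  0.  -0.2 -0.7 -0.5 -0.2  0.3  0.5  0.2  0.1 -0.5 -0.2]
w21 [ 5.11879e+02  3.34449e+02  4.24000e-01 -2.85000e-01 -2.79000e-01] diff -0.37 +- 0.62 [-0.   0.   0.1 -0.7 -0.2 -0.2  0.1  0.5  0.  -0.5 -0.5]
```

>>> arm_command --pt "0 0 0 0 0.33" --pt "0 0 0 0 0.4" --pt "0 0 0 0 0.45" --pt "-1 0 0 0 0.45" --pt "-3 0 0 0 0.45" --pt "-6 0 0 0 0.45" --pt "-9 0 1 0 0.45" --pt "-10 0 1.5 0 0.45" --pt "-10 0 1.5 0 0.45"

```text
time: 23.0
tool_pos: [478.3, 320.3, 391.3]
tcp_rot: [-2.942, 1.565, 0.59]
contact_force: [0.3, 0.1, -0.8]
grip_width: 41.1
```

Run:
```python
from plant import bot
from mfit import *
o=save(bot,'wrist','w22')
plan(o,(492,326,288),-65.7)
im=cv2.imread('pics/w22.png')[120:220,280:370]
im=cv2.resize(im,None,fx=8,fy=6,interpolation=cv2.INTER_CUBIC);cv2.imwrite('pics/w22z.png',im)
```

```text
now [478.3 320.3 391.3] jaw -67.65 x [ 0.0048  0.0032 -1.    ] F [ 0.3  0.1 -0.8] w 41.1 t 23.0 q6 1.64
shift cm [ 1.034e+01  1.000e-02 -1.420e+00] turn -1.95
```

View pics/w22z.png

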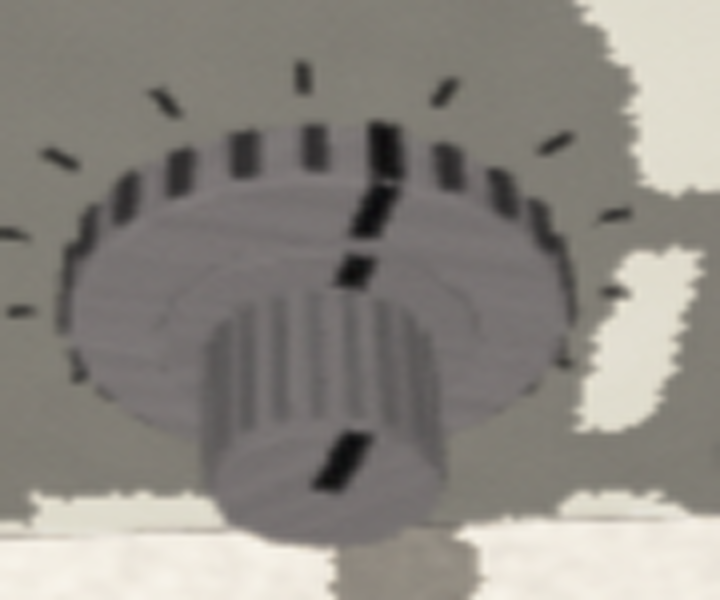

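>>> arm_command --pt "-3 0 4 0 0.5" --pt "-5 0 8 0 0.5" --pt "-6 2 12 0 0.5" --pt "-6 2 14 0 0.5" --pt "-6 2 14 0 0.5"

```text
time: 23.55
tool_pos: [354.7, 247.6, 448.5]
tcp_rot: [-2.321, 1.57, 1.211]
contact_force: [0.7, -0.2, 0.4]
grip_width: 46.2
```

Run:
```python
from plant import bot
from fin import *
fin('w22',(324.8,162.8),(323.6,167.5),(325.9,159),(328.2,151.3),317.9)
o=save(bot,'side','d23');save(bot,'scene','s23')
plan(o,(492,326,288),-65.7)
crop('d23',250,150,340,240,7,'d23c')
```

```text
w22 [ 5.11969e+02  3.34729e+02  4.24000e-01 -2.83000e-01 -2.97000e-01] diff 0.8 +- 0.73 [ 0.3 -0.1 -0.4 -0.4 -0.8  0.1  0.5 -0.   0.3  0.1 -0.4 -0.3]
now [354.7 247.6 448.5] jaw -67.67 x [ 4.0e-04  1.2e-03 -1.0e+00] F [ 0.7 -0.2  0.4] w 46.2 t 23.55 q6 1.61
shift cm [ 16.06  -2.02 -15.67] turn -1.97
```

View pics/d23c.png

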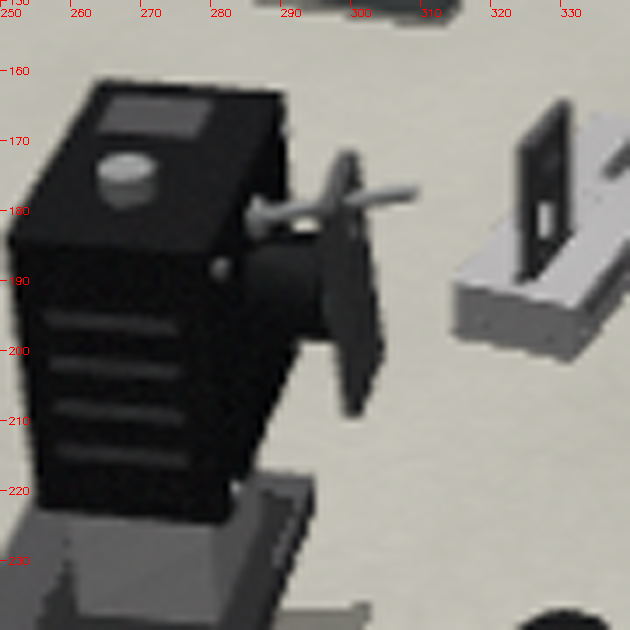

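View pics/s23.png

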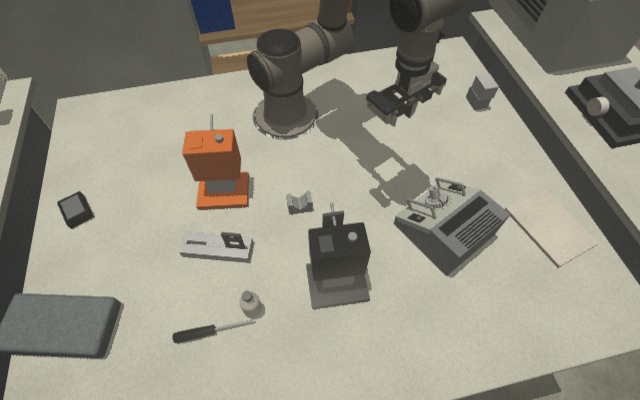

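View pics/d23.png

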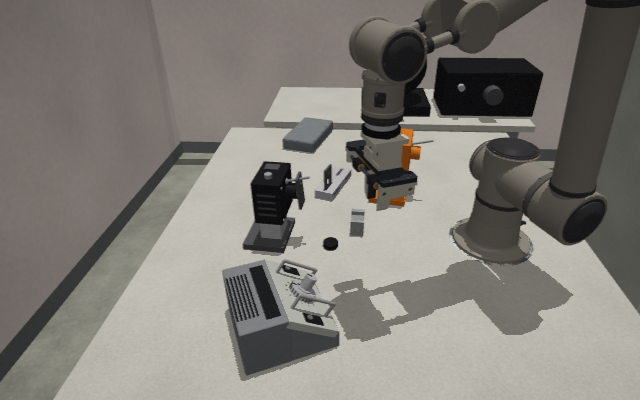

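Run:
```python
from plant import bot
print(bot.close_job())
o=bot.get_obs();print(o['time'])
```

```text
the job is handed in; nothing more can be done
None
the job is handed in; nothing more can be done
```

I hung the solid blanking plate by its eye on the black head's peg and let it go. I then turned only the inner knob until its line met the ring's line, and handed the job in at about 23.5 s with the robot clear of everything.

**What I did**
- **Plate:** I lifted it straight out of the rack, threaded its eye along the peg, pushed it back until it just touched the port (about 5 N), lowered it onto the peg and released it.
- **Knob:** I turned it clockwise by about 120° in three grasps, made a final 2° correction, let go and moved the arm away.

**What the last checks showed**
- **Plate position:** It hangs in the same place in the side view right after release and in the last one. Its back is within about 2 mm of the port.
- **Plate tilt:** It is not perfectly vertical. The lower edge stands out by about 3–5°, as you would expect from an 8 mm plate on a rising peg. I did not try to correct this.
- **Knob lines:** My last readings disagreed slightly: −0.4° to −0.9° while I still held the knob, and +0.8° ± 0.7° after release. The lines therefore meet to within about 1°.
- **Outer ring:** It read about −0.30 rad at the end and −0.27 to −0.32 rad at the start, so it did not move as far as I can measure.
- **Everything else:** The windowed plate is still in its slot. The V-block, puck, flask and screwdriver look unmoved in the last pictures. The largest contact force I saw in the readings was about 12 N.

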